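# Load a spice jar into a one-way feed rack

### The job

Stand the tall spice jar with the black cap on the open front end of the feed rack and slide it along the lane, through the red one-way gate, until the gate has clicked shut behind it and the sprung end plate holds it back against the gate. Push gently but firmly (the end plate must never be rammed: stay under 25 N), take the jar through the gate and not over it, then let go and leave it standing there; do not disturb the salt shaker.

Things in the scene. Friction and masses are not known exactly. Their poses are not given: they have to be found in the camera images.
- spice_b: the jar to load: clear spice jar with a dark green and black label and a black cap, a cylinder 41 mm in diameter and 105 mm high (cap: top 20 mm, same width), about 0.11 kg, loose, upright on the worktop at the start. Origin at the centre of its underside, z up its axis.
- rack: feed rack, fixed: pale wooden base 240 mm long (x) x 110 wide (y) x 6 thick; origin at the centre of its underside, z up. Jars stand on the base (top z = 6 mm) and are pushed along +x on the centre line y = 0. Steel rails flare in from 68 to 47 mm apart between x = -85 and -55 mm, then run parallel, 47 mm apart inside, 5 thick, tops z = 19 mm, to x = +115 mm.
- lane_front (a point): point on the rack's base top, on the lane's centre line at x = -95 mm, where a jar can be stood down: open apron, before the gate. The rails' flared mouth begins 10 mm farther on. Axes as the rack's.
- gate_middle (a point): mark on the base, on the centre line at x = -10 mm. The red flap's tip stands over it, 4 mm to +y, if the gate unit is in its middle place; the unit (flap and end plate together) is clipped on up to 20 mm either way along x, unmeasured. Flap: z 21 to 37 mm, slanting to +x from a black post 30 mm before its tip at y = +32 mm (z to 43). A passing jar meets about 4 to 7 N, then it drops off.
- lane_axis (a point): mark on the base at x = +13 mm: where the jar's axis is when the flap has just sprung shut behind it, if the gate unit is in its middle place (always 23 mm past the flap's tip). The flap then blocks the way back. Fingers that hold the jar by its two sides, closing across the lane, tips above z = 48 mm over the worktop, clear everything.
- plate_middle (a point): mark on the base at x = +31 mm: under the free face of the white sprung end plate (36 mm wide, z 15 to 75 mm) if the unit is in its middle place. The jar meets it 2.5 mm before the flap shuts; it yields 1 mm for each 3 N: 8 N when the flap shuts, 13 to 18 N is a sure push, damped, hard stop after 14 mm. Behind it, 29 to 63 mm past its face, a black housing 64 mm high.
- gate_unit: the gate unit's fixed clamp strips: two dark steel strips 185 x 10 x 6 mm on the rack's base outside the rails; origin on the centre line of the base top, above the rack's origin, axes as the rack's. It carries the slide with red flap, post, end plate and housing; the slide's place on the strips (up to 20 mm either way) is not given by this pose.
- salt_shaker: bystander: glass salt shaker with a grey top, 44 mm in diameter, 90 mm high, loose; origin at the centre of its underside. Leave it where it stands.
Things that resemble listed ones, but are neither listed nor needed, are in the scene too. What is shaped like the spice_b but orange is not meant.

How it is judged:
By the outcome, as a careful person would: the job done as asked, in the order asked, and still so for the second after the job is handed in, with the robot touching nothing.
It also fails if it takes over 54 s, if anything falls off the work surface, if the arm or the gripper's body presses on something with over 40 N, if the wrist force passes 120 N, or if a joint passes its speed limit or range.

### The arm

A 7-joint arm with a two-finger parallel gripper is mounted at the origin on a cart in front of the work surface, level with it; the furniture and walls round the work are solid. World frame = base frame: x ahead of the robot, y to its left, z up, the work surface at z = 0. Lengths are in m, angles in rad, forces in N, time in s.
With the tool pointing down it reaches from about 0.4 to 0.85 m from the base axis. Payload 4.5 kg.
Tool frame: the origin (TCP) lies on the centre line of the jaws, within the pads' length; the fingertips stand r.tip_extent ahead of it and the grasp point (between the pads) is the TCP (r.tip_extent is the distance from the TCP to the fingertips, in m); z points along the fingers, y is the line along which they close (so a half turn about z gives the same grasp; the last joint's range is limited). The gripper opens to 88 mm and grips with 3 to 60 N. Pads are 18 mm wide; open, the fingers measure 123 mm over their backs; the gripper's body (75 mm by 187 mm) begins 45 mm behind the grasp point.
Start: joints at [-1.303, 0.689, -0.195, 1.565, 0.157, 0.902, -0.215], TCP at [0.145, 0.608, 0.258] pointing down, gripper open.
Joint ranges: [-3.01, 3.01], [-0.46, 2.08], [-1.47, 1.51], [0.13, 2.56], [-1, 4.14], [0.04, 2.09], [-2.66, 2.66]. Speed limits (rad/s): [2.57, 2.57, 3.14, 3.14, 3.14, 3.14, 3.14].

### API

Orientations are given as a unit quaternion [x, y, z, w].
In Python, from plant import sensors, vision, finish_job, r gives the robot as it stands. The module is installed in compiled form; this text tells all that it offers.
- The arm moves only by the tool step_arm, never from a script. Its argument "steps" is a list of rows, each a list of 2 entries, a list of its own where there are three numbers: the shift along the tool's x, y, z in cm, then the turn, a rotation vector about the tool's x, y, z in degrees. A call has 1 to 12 rows; each row shifts and turns the commanded pose from where the row before left it, along the tool's axes as they then stand; what a row does not reach is not made up. A row lasts 1/8 s, in which the tool goes at most 62.5 mm and 10.7 degrees, less where a joint would pass 70% of its speed; a pose out of reach is approached as far as the arm can. A call with a gripper value outside its range is refused whole. "claw" is the opening, from -1 (shut) to 1 (fully open), set as the call begins (left out, the last holds). The fingers move at their own pace and stop on an object; "grip_force" is the grip in N (left out, the last holds). Time passes only in rows, so rows that do not move let the fingers close. It gives the time, the measured TCP pose, the force, the opening and the grip force at its end, in the units of the state.
- sensors.get_state(): the state, without advancing time (a new reading comes with each control period).
- vision.snapshot(name): name is "scene" or "top" or "wrist"; returns a dict with "img" (400x640x3 uint8, red, green, blue), "fx", "fy", "cx", "cy" (pixels), "position" and "rotation" of the camera in the world. Camera axes: x right, y down, z forward; pixel columns grow to the right and rows downward; lengths in m; the calibration is good to about 2 mm. A picture is of the moment at which its call begins. There is no depth.
- finish_job(): hands the job in; it is judged then, once.
The state is a dict: "clock": time; "q": joint angles; "qd": joint speeds; "joint_torque": joint torques, N m; "tool_pos": TCP position; "eef_rot": TCP orientation; "contact_force": force on the tool from outside, world axes, zero at the start; "moment": the same for the moment, N m; "opening": opening from 0.0 (shut) to 1.0 (fully open); "finger_force": force on a finger pad.
Only numpy, scipy, OpenCV 4.12 (cv2) and the standard library are available. Lean on these libraries where they do the work, as an engineer would, in place of code of your own. Each camera call takes 0.05 s, during which the arm holds its last target. There are 200 camera calls.

## Working session

There is one attempt and no reset: what is moved stays moved. The work goes in short steps, Python scripts to look and compute and a tool call to move; the robot and the scene stay as the last step left them, time stands still between calls to the robot, and variables do not carry over. Pictures are saved under pics/ and viewed, at most 10 in all, crops included, and the job is handed in when it is done.

Besides the shell and the picture viewer there is one more tool, called after "Request:" by a JSON object that holds its "method" and its "body". step_arm: Moves the arm, as the interface text tells. Its arguments: {"type":"object","properties":{"steps":{"type":"array"},"claw":{"type":"number"},"grip_force":{"type":"number"}},"required":["steps"]}

```bash
mkdir -p pics; cat > h.py <<'E'
import numpy as np, cv2
from plant import sensors, vision, finish_job, r
from scipy.spatial.transform import Rotation as R
def snap(n,f):
    s=vision.snapshot(n); cv2.imwrite('pics/'+f+'.png',s['img'][:,:,::-1]); np.save('pics/'+f+'.npy',{k:v for k,v in s.items()},allow_pickle=True); return s
def load(f): return np.load('pics/'+f+'.npy',allow_pickle=True).item()
def onplane(s,u,v,z):
    d=np.array(s['rotation'])@np.array([(u-s['cx'])/s['fx'],(v-s['cy'])/s['fy'],1]); p=np.array(s['position']); return p+d*(z-p[2])/d[2]
def proj(s,P):
    c=(np.atleast_2d(P)-s['position'])@np.array(s['rotation']); return np.c_[c[:,0]/c[:,2]*s['fx']+s['cx'],c[:,1]/c[:,2]*s['fy']+s['cy']]
E
python3 - <<'E'
from h import *
for n in('scene','top'):
    s=snap(n,n+'0'); print(n,s['fx'],s['cx'],s['cy'],s['position'],np.round(s['rotation'],3).tolist())
t=sensors.get_state(); print(t, r.tip_extent)
a=np.vstack([cv2.imread('pics/scene0.png'),cv2.imread('pics/top0.png')]); cv2.imwrite('pics/both.png',cv2.resize(a,(480,600)))
E
```

```text
scene 462.020300591772 316.86075238652637 201.35546809598347 [-0.05753116 -0.89381716  0.72888145] [0.856, -0.24, 0.129, -0.439]
top 446.2101269237782 318.9484656301438 197.7528504573775 [ 0.23123716 -0.11885007  0.96456988] [0.749, -0.653, 0.074, -0.085]
{'clock': 0.1, 'q': array([-1.30318523,  0.68987313, -0.19454869,  1.56621535,  0.15728939,
        0.90253795, -0.21508816]), 'qd': array([-0.0002562 , -0.00197003, -0.00138204, -0.00183178, -0.00058533,
        0.00032774,  0.00087242]), 'joint_torque': array([-3.20176739e-03, -5.28510618e+01, -1.27168212e+00, -1.53840262e+01,
       -5.26085962e-02,  1.93542532e-03,  4.19169646e-05]), 'tool_pos': array([0.14470492, 0.60746717, 0.25701436]), 'eef_rot': array([ 1.16589440e-01,  9.93179857e-01, -8.19885667e-04, -4.54582751e-05]), 'contact_force': array([ 0.70979262, -0.07730025,  0.36914574]), 'moment': array([ 0.02860061, -0.03656157,  0.05142293]), 'finger_force': 0.0, 'opening': 0.9989118069145804} 0.019
```

View pics/top0.png

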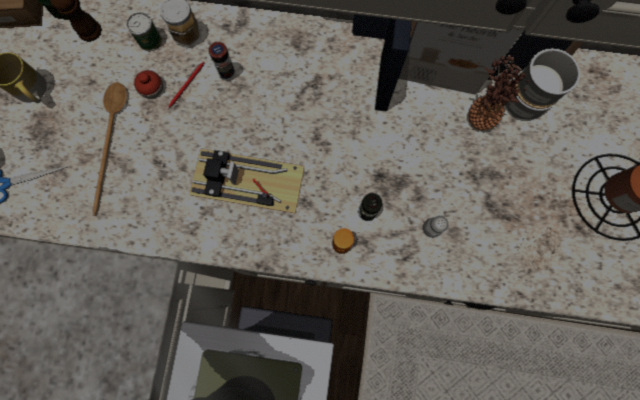

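View pics/scene0.png

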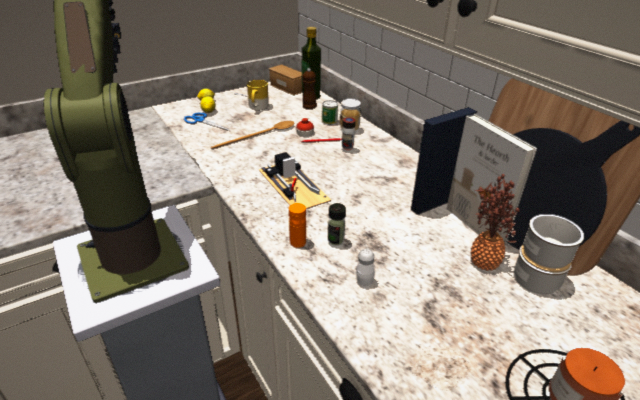

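Top view: the candidates are a black-capped jar at (371,206), an orange jar at (343,240) and a dark bottle at (222,58). The salt shaker is at (436,226) and the rack is around (247,180). In the scene view, the jar at (337,224) has a green/black label and a black cap, which fits. I'll confirm that in a crop.

```bash
python3 - <<'E'
from h import *
s=load('top0');c=load('scene0')
a=cv2.resize(s['img'][140:220,180:310],None,fx=6,fy=6,interpolation=cv2.INTER_CUBIC)[:,:780]
b=cv2.resize(c['img'][185:290,280:390],None,fx=4,fy=4,interpolation=cv2.INTER_CUBIC)
cv2.imwrite('pics/cropA.png',np.clip(a[:,:,::-1]*1.6,0,255)); cv2.imwrite('pics/cropB.png',np.clip(b[:,:,::-1]*1.5,0,255))
for n,u,v,z in[('jar',371,206,.1),('orange',343,240,.1),('salt',436,226,.09),('rackc',247,180,.006),('bottle',222,58,.1)]: print(n,onplane(s,u,v,z).round(3))
for n,u,v in[('jar',337,210)]: print(n,onplane(c,u,v,.105).round(3))
print(s['rotation'],proj(s,[[0.145,.608,.258],[0,0,0]]),proj(c,[[0.145,.608,.258],[0,0,0]]))
E
```

```text
[ WARN:0@0.576] global loadsave.cpp:1063 imwrite_ Unsupported depth image for selected encoder is fallbacked to CV_8U.
Traceback (most recent call last):
  File "h.py", line 8, in onplane
    d=np.array(s['rotation'])@np.array([(u-s['cx'])/s['fx'],(v-s['cy'])/s['fy'],1]); p=np.array(s['position']); return p+d*(z-p[2])/d[2]
      ~~~~~~~~~~~~~~~~~~~~~~~^~~~~~~~~~~~~~~~~~~~~~~~~~~~~~~~~~~~~~~~~~~~~~~~~~~~~~
ValueError: matmul: Input operand 1 has a mismatch in its core dimension 0, with gufunc signature (n?,k),(k,m?)->(n?,m?) (size 3 is different from 4)
```

View pics/cropA.png

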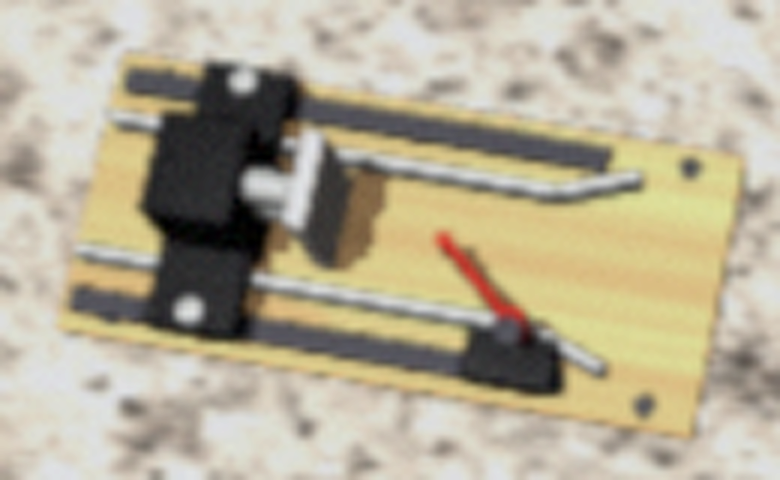

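View pics/cropB.png

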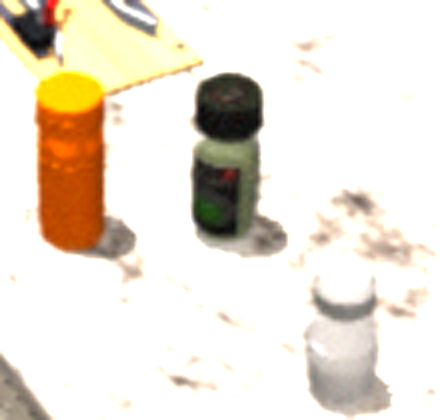

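The crop confirms that spice_b is the green-labelled jar with the black cap. The orange one is the decoy. In the rack crop the corners are (122,50), (745,155), (692,435) and (60,330), and the flap tip is at (445,240).

```bash
sed -i "s/np.array(s\['rotation'\])/R.from_quat(s['rotation']).as_matrix()/" h.py; python3 - <<'E'
from h import *
from scipy.optimize import least_squares
s=load('top0');c=load('scene0')
for n,u,v,z in[('jar',371,206,.1),('orange',343,240,.1),('salt',436,226,.09)]: print(n,onplane(s,u,v,z).round(3))
print('jar scene',onplane(c,337,210,.105).round(3))
f=lambda p:((np.array(p,float)+.5)/6-.5+[180,140])
cor=f([[122,50],[745,155],[692,435],[60,330]])
loc=np.array([[.12,-.055],[-.12,-.055],[-.12,.055],[.12,.055]])
W=np.array([onplane(s,*p,.006)[:2] for p in cor]); print(W.round(4))
def m(p): a=p[2]; return np.array([[np.cos(a),-np.sin(a)],[np.sin(a),np.cos(a)]])
S=least_squares(lambda p:(loc@m(p).T+p[:2]-W).ravel(),[*W.mean(0),np.arctan2(*(W[0]-W[1])[::-1])]);p=S.x
print('rack',p,np.degrees(p[2]),S.fun.round(4))
inv=lambda q,z:(onplane(s,*f(q),z)[:2]-p[:2])@m(p)
print('tip',inv([445,240],.037),'post',inv([510,330],.043),'plate top',inv([313,128],.075),inv([290,228],.075), 'plate face', inv([325,135],.075),inv([310,230],.075),'plate bot',inv([350,175],.015),inv([332,268],.015))
print('rails in',inv([340,160],.019),inv([260,275],.019))
for x in(-.095,-.01,.013,.031): print(x,(m(p)@[x,0]+p[:2]).round(4))
np.save('rack.npy',p)
# jar blob via dark threshold in top
g=s['img'].max(2)
n,l,st,ce=cv2.connectedComponentsWithStats((g[185:228,350:392]<45).astype('uint8')); print(st,ce+[350,185])
P=sensors.get_state(); print(R.from_quat(P['eef_rot']).as_matrix().round(3))
E
```

```text
jar [ 0.425 -0.196  0.1  ]
orange [ 0.35 -0.15  0.1 ]
salt [ 0.405 -0.329  0.09 ]
jar scene [ 0.428 -0.205  0.105]
[[ 0.5265  0.1939]
 [ 0.5179 -0.0447]
 [ 0.4098 -0.041 ]
 [ 0.4168  0.1952]]
rack [0.46774653 0.07581898 1.53983674] 88.22614644170784 [-0.      0.0002  0.0011 -0.0011 -0.0008 -0.0014 -0.0003  0.0023]
tip [-0.02110218  0.00475146] post [-0.05153839  0.03466595] plate top [ 0.02477349 -0.01780455] [0.02497902 0.01877134] plate face [ 0.0201292  -0.01601777] [0.01803707 0.01831214] plate bot [ 0.02275683 -0.01907693] [0.02187448 0.01677491]
rails in [ 0.02663824 -0.02303976] [0.04626078 0.02466825]
-0.095 [ 0.4648 -0.0191]
-0.01 [0.4674 0.0658]
0.013 [0.4681 0.0888]
0.031 [0.4687 0.1068]
[[   0    0   42   43 1394]
 [  10    8   22   27  412]] [[370.56814921 206.01291248]
 [370.26941748 205.95631068]]
[[-0.973  0.232 -0.   ]
 [ 0.232  0.973 -0.002]
 [-0.    -0.002 -1.   ]]
```

```bash
cat >> h.py <<'E'
def rows(goal,yaw=None,n=None,step=.05):
    """rows from measured pose to goal [x,y,z], tool-y angle yaw (deg), tool kept pointing down"""
    t=sensors.get_state(); p=np.array(t['tool_pos']); M=R.from_quat(t['eef_rot'])
    if yaw is None: G=M
    else:
        a=np.radians(yaw); y=np.array([np.cos(a),np.sin(a),0]); z=np.array([0,0,-1.]); G=R.from_matrix(np.c_[np.cross(y,z),y,z])
    rv=(M.inv()*G).as_rotvec(); g=np.array(goal)
    n=n or int(max(np.ceil(np.linalg.norm(g-p)/step),np.ceil(np.degrees(np.linalg.norm(rv))/10)))
    out=[]
    for i in range(n):
        A=M*R.from_rotvec(rv*i/n); out.append([(A.inv().apply((g-p)/n)*100).round(2).tolist(),np.degrees(rv/n).round(2).tolist()])
    print(n,out)
E
python3 -c "
from h import *
rows([.40,.38,.258],21)"
```

```text
7 [[[-4.3, -2.32, -0.01], [-0.01, 0.01, 7.94]], [[-4.58, -1.7, -0.01], [-0.01, 0.01, 7.94]], [[-4.77, -1.05, -0.01], [-0.01, 0.01, 7.94]], [[-4.87, -0.38, -0.01], [-0.01, 0.01, 7.94]], [[-4.88, 0.3, -0.01], [-0.01, 0.01, 7.94]], [[-4.79, 0.97, -0.01], [-0.01, 0.01, 7.94]], [[-4.61, 1.62, -0.01], [-0.01, 0.01, 7.94]]]
```

Request:
{"method": "step_arm", "body": {"steps": [[[-4.3, -2.3, 0], [0, 0, 8]], [[-4.6, -1.7, 0], [0, 0, 8]], [[-4.8, -1.0, 0], [0, 0, 8]], [[-4.9, -0.4, 0], [0, 0, 8]], [[-4.9, 0.3, 0], [0, 0, 8]], [[-4.8, 1.0, 0], [0, 0, 8]], [[-4.6, 1.6, 0], [0, 0, 8]]], "claw": 0.5}}

```text
clock: 0.98
tool_pos: [0.4015, 0.3785, 0.2575]
eef_rot: [0.571, 0.821, -0.0, -0.0]
contact_force: [0.1, 0.7, 0.6]
opening: 0.748
finger_force: 0.0
```

```bash
python3 -c "
from h import *
rows([.42,-.15,.25],-1.8)"
```

```text
11 [[[-4.56, -1.51, 0.07], [-0.0, 0.0, 2.01]], [[-4.61, -1.35, 0.07], [-0.0, 0.0, 2.01]], [[-4.66, -1.19, 0.07], [-0.0, 0.0, 2.01]], [[-4.7, -1.02, 0.07], [-0.0, 0.0, 2.01]], [[-4.73, -0.86, 0.07], [-0.0, 0.0, 2.01]], [[-4.76, -0.69, 0.07], [-0.0, 0.0, 2.01]], [[-4.78, -0.52, 0.07], [-0.0, 0.0, 2.01]], [[-4.79, -0.36, 0.07], [-0.0, 0.0, 2.01]], [[-4.8, -0.19, 0.07], [-0.0, 0.0, 2.01]], [[-4.81, -0.02, 0.07], [-0.0, 0.0, 2.01]], [[-4.81, 0.15, 0.07], [-0.0, 0.0, 2.01]]]
```

Request:
{"method": "step_arm", "body": {"steps": [[[-4.6, -1.5, 0.1], [0, 0, 2]], [[-4.6, -1.3, 0.1], [0, 0, 2]], [[-4.7, -1.2, 0.1], [0, 0, 2]], [[-4.7, -1.0, 0.1], [0, 0, 2]], [[-4.7, -0.9, 0.1], [0, 0, 2]], [[-4.8, -0.7, 0.1], [0, 0, 2]], [[-4.8, -0.5, 0], [0, 0, 2]], [[-4.8, -0.4, 0], [0, 0, 2]], [[-4.8, -0.2, 0], [0, 0, 2]], [[-4.8, 0, 0], [0, 0, 2]], [[-4.8, 0.1, 0], [0, 0, 2]], [[0, 0, 0], [0, 0, 0]]]}}

```text
clock: 2.48
tool_pos: [0.4215, -0.1534, 0.2516]
eef_rot: [0.718, 0.696, -0.001, 0.001]
contact_force: [0.5, 0.4, 0.4]
opening: 0.75
finger_force: 0.0
```

```bash
python3 -c "
from h import *
s=snap('wrist','w1');print(s['fx'],s['position'],proj(s,[[.428,-.202,.105],[.428,-.202,0],[.4648,-.0191,.006]]))
rows([.428,-.202,.16],-1.8)"
```

```text
285.74829536186326 [ 0.42380397 -0.08495642  0.37719869] [[332.49461039 240.38505714]
 [330.5040543  210.15495621]
 [357.47232359  63.35249224]]
3 [[[-1.7, 0.26, 3.05], [-0.01, 0.0, 0.06]], [[-1.7, 0.27, 3.05], [-0.01, 0.0, 0.06]], [[-1.7, 0.27, 3.05], [-0.01, 0.0, 0.06]]]
```

View pics/w1.png

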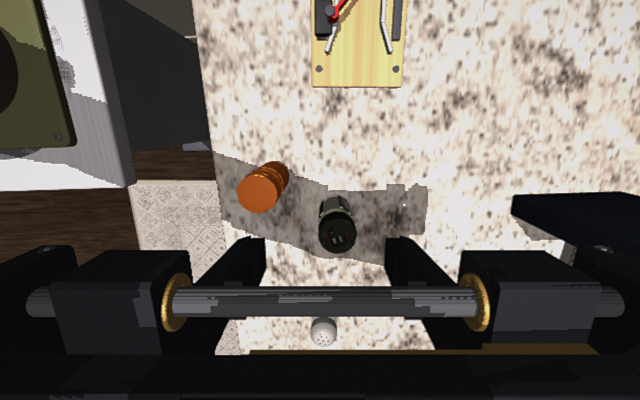

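Wrist view: the black cap's disc is centred at about (338,233) and the orange jar at (261,190). The rack's front corners are at about (312,87) and (402,87), and the salt shaker is at (323,332).

```bash
python3 -c "
from h import *
s=load('w1')
for u,v,z in[(338,233,.105),(312,87,.006),(402,87,.006),(323,332,.09)]: print(onplane(s,u,v,z).round(4))
p=np.load('rack.npy');c,d=np.cos(p[2]),np.sin(p[2])
print([(p[:2]+[c*x-d*y,d*x+c*y]).round(4) for x,y in((-.12,.055),(-.12,-.055))])
P=onplane(s,338,233,.105); print(proj(load('scene0'),[P]),proj(load('top0'),[P]))
g=s['img'].max(2);n,l,st,ce=cv2.connectedComponentsWithStats((g[200:262,305:370]<38).astype('uint8'));print(st[1:],(ce+[305,200])[1:])
"
```

```text
[ 0.4338 -0.1941  0.105 ]
[ 0.4098 -0.0435  0.006 ]
[ 0.5186 -0.047   0.006 ]
[ 0.4139 -0.3265  0.09  ]
[array([ 0.4091, -0.0424]), array([ 0.519 , -0.0458])]
[[336.61315846 206.67731441]] [[370.79277799 201.09009851]]
[[  34    0   10   11   30]
 [  15    2    3   12   25]
 [  14   12   38   41 1177]
 [  14   16    1    1    1]] [[341.96666667 204.43333333]
 [321.04       207.6       ]
 [336.85301614 231.56159728]
 [319.         216.        ]]
```

```bash
python3 -c "
from h import *
rows([.4325,-.196,.165],-1.8); "
```

```text
2 [[[-2.25, 0.61, 4.33], [-0.01, 0.0, 0.1]], [[-2.24, 0.62, 4.33], [-0.01, 0.0, 0.1]]]
```

Request:
{"method": "step_arm", "body": {"steps": [[[-2.2, 0.6, 4.3], [0, 0, 0.1]], [[-2.2, 0.6, 4.3], [0, 0, 0.1]], [[0, 0, 0], [0, 0, 0]], [[0, 0, 3], [0, 0, 0]], [[0, 0, 3], [0, 0, 0]], [[0, 0, 3], [0, 0, 0]], [[0, 0, 0], [0, 0, 0]]]}}

```text
clock: 3.4
tool_pos: [0.4327, -0.1914, 0.0757]
eef_rot: [0.716, 0.698, 0.0, -0.001]
contact_force: [-1.4, -0.0, 0.7]
opening: 0.75
finger_force: 0.0
```

Request:
{"method": "step_arm", "body": {"steps": [[[0, 0, 0], [0, 0, 0]], [[0, 0, 0], [0, 0, 0]], [[0, 0, 0], [0, 0, 0]], [[0, 0, 0], [0, 0, 0]], [[0, 0, 0], [0, 0, 0]], [[0, 0, 0], [0, 0, 0]]], "claw": -1, "grip_force": 25}}

```text
clock: 4.15
tool_pos: [0.4333, -0.1938, 0.0767]
eef_rot: [0.717, 0.697, 0.0, 0.001]
contact_force: [0.0, -1.2, 7.7]
opening: 0.457
finger_force: 25.0
```

```bash
python3 -c "
from h import *
rows([.4325,-.196,.15],-1.8)
s=snap('wrist','w2');print(sensors.get_state()['contact_force'], sensors.get_state()['tool_pos'],sensors.get_state()['eef_rot'],proj(s,sensors.get_state()['tool_pos']+[0,0,.03]))"
```

```text
2 [[[-0.11, -0.03, -3.66], [0.04, 0.01, 0.1]], [[-0.11, -0.03, -3.66], [0.04, 0.01, 0.1]]]
[-0.0672604   0.83179897  8.47077201] [ 0.43327616 -0.19375127  0.07669102] [7.16914155e-01 6.97161004e-01 4.32121082e-04 6.64324043e-04] [[324.58012109 305.86549024]]
```

View pics/w2.png

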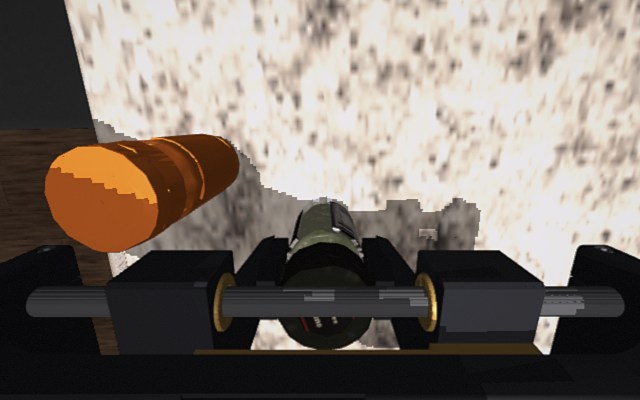

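The wrist view shows the jar held between the fingers, upright, with its cap at (325,320) and the orange jar untouched. I'll lift it and carry it to the apron.

Request:
{"method": "step_arm", "body": {"steps": [[[0, 0, -1], [0, 0, 0]], [[0, 0, -2.5], [0, 0, 0]], [[0, 0, -2.5], [0, 0, 0]], [[0, 0, 0], [0, 0, 0]]]}}

```text
clock: 4.7
tool_pos: [0.4337, -0.1941, 0.1373]
eef_rot: [0.717, 0.697, 0.001, 0.002]
contact_force: [-0.3, 0.7, -1.7]
opening: 0.455
finger_force: 25.0
```

```bash
python3 -c "
from h import *
rows([.4648,-.0191,.125],-1.8,n=6); print(sensors.get_state())"
```

```text
6 [[[2.93, 0.44, 0.2], [0.03, 0.01, 0.03]], [[2.93, 0.43, 0.2], [0.03, 0.01, 0.03]], [[2.93, 0.43, 0.2], [0.03, 0.01, 0.03]], [[2.93, 0.43, 0.2], [0.03, 0.01, 0.03]], [[2.93, 0.43, 0.2], [0.03, 0.01, 0.03]], [[2.93, 0.43, 0.21], [0.03, 0.01, 0.03]]]
{'clock': 4.7, 'q': array([ 0.30563868,  0.71345259,  0.02896483,  2.12509014, -0.06381767,
        0.30020134,  0.36038663]), 'qd': array([ 0.00021536,  0.04670606, -0.00850057,  0.01444351, -0.00033215,
       -0.02653549,  0.00092636]), 'joint_torque': array([ 5.49422970e-03, -4.61147797e+01,  1.65892538e+00, -6.03749022e+00,
       -1.06545986e-02,  2.53379988e-01, -1.74692428e-03]), 'tool_pos': array([ 0.43372391, -0.19408492,  0.13733749]), 'eef_rot': array([0.71695545, 0.69711662, 0.00078318, 0.00163839]), 'contact_force': array([-0.27904575,  0.72644891, -1.7393063 ]), 'moment': array([-0.03303825,  0.02117948,  0.03239786]), 'finger_force': 24.970180643722415, 'opening': 0.45474131752160335}
```

Request:
{"method": "step_arm", "body": {"steps": [[[2.9, 0.4, 0.2], [0, 0, 0]], [[2.9, 0.4, 0.2], [0, 0, 0]], [[2.9, 0.4, 0.2], [0, 0, 0]], [[2.9, 0.4, 0.2], [0, 0, 0]], [[2.9, 0.4, 0.2], [0, 0, 0]], [[2.9, 0.4, 0.2], [0.2, 0, 0.2]], [[0, 0, 0], [0, 0, 0]], [[0, 0, 0], [0, 0, 0]]]}}

```text
clock: 5.7
tool_pos: [0.4612, -0.0212, 0.1233]
eef_rot: [0.718, 0.696, -0.002, -0.001]
contact_force: [-0.2, -0.3, -0.9]
opening: 0.451
finger_force: 25.0
```

```bash
python3 -c "
from h import *
rows([.4648,-.0191,.085],-1.8,n=2); s=snap('wrist','w3');snap('scene','s3')"
```

```text
2 [[[0.11, 0.19, 1.91], [-0.13, 0.02, -0.02]], [[0.11, 0.18, 1.92], [-0.13, 0.02, -0.02]]]
```

View pics/w3.png

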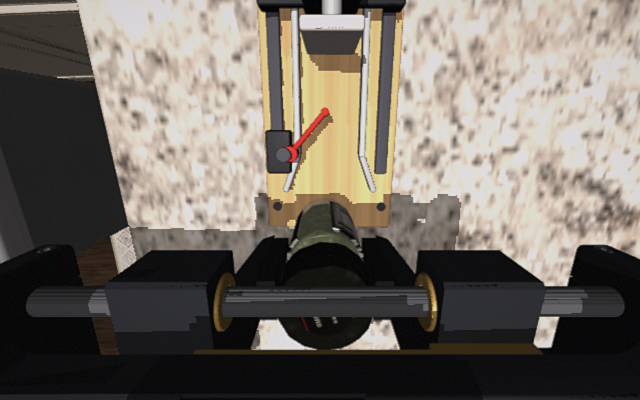

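The wrist view shows the jar over the apron. The rails' inner edges are near (299,100) and (366,100), the flap tip is at (325,112), and the plate top edge runs from (303,30) to (364,30).

```bash
python3 -c "
from h import *
s=load('w3');p=np.load('rack.npy');c,d=np.cos(p[2]),np.sin(p[2]);M=np.array([[c,-d],[d,c]])
for n,u,v,z in[('L',299,100,.019),('Rr',366,100,.019),('L',299,60,.019),('Rr',368,60,.019),('tip',325,111,.037),('pl',303,29,.075),('pr',364,29,.075)]: 
  w=onplane(s,u,v,z); print(n,w.round(4),((w[:2]-p[:2])@M).round(4))
"
```

```text
L [0.444  0.0642 0.019 ] [-0.0124  0.0234]
Rr [0.4948 0.0625 0.019 ] [-0.0124 -0.0275]
L [0.4456 0.0918 0.019 ] [0.0153 0.0227]
Rr [0.4961 0.0901 0.019 ] [ 0.0152 -0.0279]
tip [0.4635 0.0549 0.037 ] [-0.021   0.0036]
pl [0.4531 0.096  0.075 ] [0.0197 0.0153]
pr [0.486  0.0949 0.075 ] [ 0.0197 -0.0176]
```

Request:
{"method": "step_arm", "body": {"steps": [[[0.1, 0.2, 1.9], [0, 0, 0]], [[0.1, 0.2, 1.9], [0, 0, 0]], [[0, 0, 0], [0, 0, 0]], [[0, 0, 0], [0, 0, 0]]]}}

```text
clock: 6.3
tool_pos: [0.4655, -0.0192, 0.0861]
eef_rot: [0.719, 0.695, -0.001, -0.001]
contact_force: [-0.8, -0.2, -0.9]
opening: 0.46
finger_force: 25.0
```

Request:
{"method": "step_arm", "body": {"steps": [[[0, 0, 0.15], [0, 0, 0]], [[0, 0, 0.1], [0, 0, 0]], [[0, 0, 0], [0, 0, 0]], [[0, 0, 0], [0, 0, 0]]]}}

```text
clock: 6.8
tool_pos: [0.4656, -0.0184, 0.0833]
eef_rot: [0.718, 0.696, -0.001, -0.001]
contact_force: [-0.4, 0.2, -0.9]
opening: 0.459
finger_force: 25.0
```

Request:
{"method": "step_arm", "body": {"steps": [[[0, 0, 0.1], [0, 0, 0]], [[0, 0, 0], [0, 0, 0]], [[0, 0, 0], [0, 0, 0]]]}}

```text
clock: 7.18
tool_pos: [0.4656, -0.0185, 0.0827]
eef_rot: [0.718, 0.696, -0.001, -0.001]
contact_force: [-0.4, 0.3, 7.1]
opening: 0.457
finger_force: 25.0
```

```bash
cat >> h.py <<'E'
def lane(x,z,n=1,y=-.0007):
    p=np.load('rack.npy');c,d=np.cos(p[2]),np.sin(p[2]); t=sensors.get_state(); q=t['tool_pos'][:2]-p[:2]
    print('rack xy',c*q[0]+d*q[1],-d*q[0]+c*q[1],'F',t['contact_force'].round(1),'M',t['moment'].round(2),'yaw',np.degrees(np.arctan2(*R.from_quat(t['eef_rot']).as_matrix()[:2,1][::-1])))
    rows([*(p[:2]+[c*x-d*y,d*x+c*y]),z],-1.8,n)
E
python3 -c "
from h import *
lane(-.05,.083,5)"
```

```text
rack xy -0.09429621822380667 -0.0007763920753813451 F [-0.4  0.3  7.1] M [-0.01  0.23 -0.03] yaw -1.7941923552491355
5 [[[0.89, -0.0, -0.0], [-0.03, -0.0, 0.0]], [[0.89, -0.0, -0.0], [-0.03, -0.0, 0.0]], [[0.89, -0.0, -0.0], [-0.03, -0.0, 0.0]], [[0.89, -0.0, -0.0], [-0.03, -0.0, 0.0]], [[0.89, -0.0, -0.0], [-0.03, -0.0, 0.0]]]
```

Request:
{"method": "step_arm", "body": {"steps": [[[0.4, 0, -0.04], [0, 0, 0]], [[0.8, 0, 0], [0, 0, 0]], [[0.8, 0, 0], [0, 0, 0]], [[0.8, 0, 0], [0, 0, 0]], [[0.8, 0, 0], [0, 0, 0]], [[0.5, 0, 0], [0, 0, 0]], [[0, 0, 0], [0, 0, 0]]]}}

```text
clock: 8.05
tool_pos: [0.467, 0.0231, 0.0826]
eef_rot: [0.718, 0.696, -0.001, -0.001]
contact_force: [0.5, -0.5, 4.6]
opening: 0.451
finger_force: 25.0
```

```bash
python3 -c "
from h import *
lane(-.012,.083,10)"
```

```text
rack xy -0.05270564006582349 -0.0009303246407316385 F [ 0.5 -0.5  4.6] M [-0.32  0.1  -0.01] yaw -1.7387261643707062
10 [[[0.41, -0.0, -0.0], [-0.02, -0.0, 0.01]], [[0.41, -0.0, -0.0], [-0.02, -0.0, 0.01]], [[0.41, -0.0, -0.0], [-0.02, -0.0, 0.01]], [[0.41, -0.0, -0.0], [-0.02, -0.0, 0.01]], [[0.41, -0.0, -0.0], [-0.02, -0.0, 0.01]], [[0.41, -0.0, -0.0], [-0.02, -0.0, 0.01]], [[0.41, -0.0, -0.0], [-0.02, -0.0, 0.01]], [[0.41, -0.0, -0.0], [-0.02, -0.0, 0.01]], [[0.41, -0.0, -0.0], [-0.02, -0.0, 0.01]], [[0.41, -0.0, -0.0], [-0.02, -0.0, 0.01]]]
```

Request:
{"method": "step_arm", "body": {"steps": [[[0.3, 0, 0], [0, 0, 0]], [[0.4, 0, 0], [0, 0, 0]], [[0.4, 0, 0], [0, 0, 0]], [[0.4, 0, 0], [0, 0, 0]], [[0.4, 0, 0], [0, 0, 0]], [[0.4, 0, 0], [0, 0, 0]], [[0, 0, 0], [0, 0, 0]]]}}

```text
clock: 8.93
tool_pos: [0.4675, 0.0462, 0.0826]
eef_rot: [0.718, 0.696, -0.001, -0.001]
contact_force: [-0.2, -0.6, 3.3]
opening: 0.453
finger_force: 25.0
```

Request:
{"method": "step_arm", "body": {"steps": [[[0.4, 0, 0], [0, 0, 0]], [[0.4, 0, 0], [0, 0, 0]], [[0.4, 0, 0], [0, 0, 0]], [[0.3, 0, 0], [0, 0, 0]], [[0, 0, 0], [0, 0, 0]]]}}

```text
clock: 9.55
tool_pos: [0.4689, 0.061, 0.0826]
eef_rot: [0.718, 0.696, -0.0, -0.001]
contact_force: [3.3, -3.0, -0.0]
opening: 0.456
finger_force: 25.0
```

```bash
python3 -c "
from h import *
lane(-.0,.083,8)"
```

```text
rack xy -0.014727383656260739 -0.0016219086585048978 F [ 3.3 -3.  -0. ] M [-0.76 -0.58  0.1 ] yaw -1.75937618857057
8 [[[0.18, -0.01, -0.0], [-0.01, -0.0, 0.01]], [[0.18, -0.01, -0.0], [-0.01, -0.0, 0.01]], [[0.18, -0.01, -0.0], [-0.01, -0.0, 0.01]], [[0.18, -0.01, -0.0], [-0.01, -0.0, 0.01]], [[0.18, -0.01, -0.0], [-0.01, -0.0, 0.01]], [[0.18, -0.01, -0.0], [-0.01, -0.0, 0.01]], [[0.18, -0.01, -0.0], [-0.01, -0.0, 0.01]], [[0.18, -0.01, -0.0], [-0.01, -0.0, 0.01]]]
```

Request:
{"method": "step_arm", "body": {"steps": [[[0.2, 0, 0], [0, 0, 0]], [[0.2, 0, 0], [0, 0, 0]], [[0.2, 0, 0], [0, 0, 0]], [[0.2, 0, 0], [0, 0, 0]], [[0.2, 0, 0], [0, 0, 0]], [[0, 0, 0], [0, 0, 0]], [[0, 0, 0], [0, 0, 0]]]}}

```text
clock: 10.42
tool_pos: [0.4686, 0.0709, 0.0826]
eef_rot: [0.718, 0.696, -0.001, -0.001]
contact_force: [2.0, -2.2, 0.3]
opening: 0.456
finger_force: 25.0
```

```bash
python3 -c "
from h import *
lane(.005,.083,8)"
```

```text
rack xy -0.00485505944900823 -0.0009750923480845335 F [ 2.  -2.2  0.3] M [-0.72 -0.59  0.08] yaw -1.7694512326896739
8 [[[0.12, -0.0, -0.0], [-0.02, -0.0, 0.0]], [[0.12, -0.0, -0.0], [-0.02, -0.0, 0.0]], [[0.12, -0.0, -0.0], [-0.02, -0.0, 0.0]], [[0.12, -0.0, -0.0], [-0.02, -0.0, 0.0]], [[0.12, -0.0, -0.0], [-0.02, -0.0, 0.0]], [[0.12, -0.0, -0.0], [-0.02, -0.0, 0.0]], [[0.12, -0.0, -0.0], [-0.02, -0.0, 0.0]], [[0.12, -0.0, -0.0], [-0.02, -0.0, 0.0]]]
```

Request:
{"method": "step_arm", "body": {"steps": [[[0.1, 0, 0], [0, 0, 0]], [[0.1, 0, 0], [0, 0, 0]], [[0.1, 0, 0], [0, 0, 0]], [[0.1, 0, 0], [0, 0, 0]], [[0, 0, 0], [0, 0, 0]], [[0, 0, 0], [0, 0, 0]]]}}

```text
clock: 11.18
tool_pos: [0.4684, 0.0746, 0.0826]
eef_rot: [0.718, 0.696, -0.001, -0.001]
contact_force: [2.0, -3.3, -0.3]
opening: 0.452
finger_force: 25.0
```

Request:
{"method": "step_arm", "body": {"steps": [[[0.1, 0, 0], [0, 0, 0]], [[0.1, 0, 0], [0, 0, 0]], [[0, 0, 0], [0, 0, 0]], [[0, 0, 0], [0, 0, 0]]]}}

```text
clock: 11.68
tool_pos: [0.4685, 0.0767, 0.0826]
eef_rot: [0.718, 0.696, -0.001, -0.001]
contact_force: [0.9, -3.0, -0.1]
opening: 0.455
finger_force: 25.0
```

Request:
{"method": "step_arm", "body": {"steps": [[[0.1, 0, 0], [0, 0, 0]], [[0.1, 0, 0], [0, 0, 0]], [[0, 0, 0], [0, 0, 0]], [[0, 0, 0], [0, 0, 0]]]}}

```text
clock: 12.18
tool_pos: [0.4688, 0.0787, 0.0826]
eef_rot: [0.718, 0.696, -0.001, -0.001]
contact_force: [2.0, -3.3, 0.0]
opening: 0.459
finger_force: 25.0
```

Request:
{"method": "step_arm", "body": {"steps": [[[0.1, 0, 0], [0, 0, 0]], [[0.1, 0, 0], [0, 0, 0]], [[0, 0, 0], [0, 0, 0]], [[0, 0, 0], [0, 0, 0]]]}}

```text
clock: 12.68
tool_pos: [0.4688, 0.0805, 0.0826]
eef_rot: [0.718, 0.696, -0.001, -0.001]
contact_force: [3.3, -3.5, 0.3]
opening: 0.455
finger_force: 25.0
```

Request:
{"method": "step_arm", "body": {"steps": [[[0.1, 0, 0], [0, 0, 0]], [[0.1, 0, 0], [0, 0, 0]], [[0, 0, 0], [0, 0, 0]], [[0, 0, 0], [0, 0, 0]]]}}

```text
clock: 13.18
tool_pos: [0.4688, 0.0816, 0.0826]
eef_rot: [0.718, 0.696, -0.002, -0.001]
contact_force: [3.5, -5.3, 1.4]
opening: 0.457
finger_force: 25.0
```

```bash
python3 -c "
from h import *
lane(.005,.083,2)
w=snap('wrist','w4')['img'];s=snap('scene','s4')['img']
print(proj(load('s4'),[.468,.08,.05]))
b=cv2.resize(s[140:215,235:345],None,fx=5,fy=5,interpolation=cv2.INTER_CUBIC)
o=np.zeros((600,800,3),'uint8');o[:225,:360]=cv2.resize(w[100:400,80:560],(360,225));o[225:600,:550]=b
cv2.imwrite('pics/c4.png',o[:,:,::-1])"
```

```text
rack xy 0.005826815038910492 -0.0008491433178186424 F [ 3.5 -5.3  1.4] M [-1.29 -0.55  0.11] yaw -1.8548993737330761
2 [[[-0.04, -0.01, -0.02], [-0.1, 0.03, -0.03]], [[-0.04, -0.01, -0.02], [-0.1, 0.03, -0.03]]]
[[291.91061566 169.15588783]]
```

View pics/c4.png

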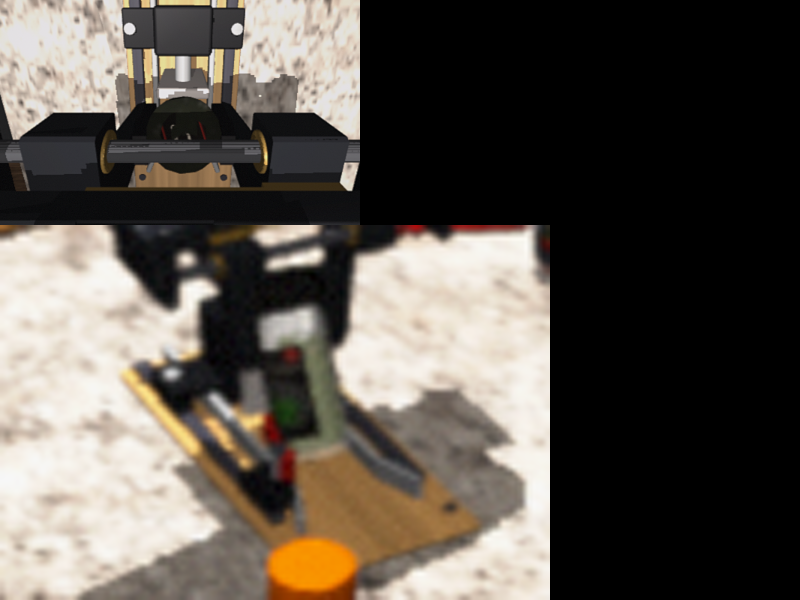

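The view shows the jar leaning in the grip. Its top is forward and its foot lags (in the crop, right edge from (325,335) to (345,435)), and it's still in the gate. I'll measure the tilt and right it with a firm grip.

```bash
python3 -c "
from h import *
s=load('s4');C=np.array([.4688,.0816,.0826])
for t in(0,5,10,15,20):
  a=np.radians(t);ax=np.array([0,np.sin(a),np.cos(a)]); lat=np.array([0,np.cos(a),-np.sin(a)])
  out=[]
  # silhouette: circle ends
  th=np.linspace(0,2*np.pi,72)
  for h in(-.075,.03):
    P=C+ax*h+.0205*(np.cos(th)[:,None]*np.array([1,0,0])+np.sin(th)[:,None]*lat); q=proj(s,P); out.append(q)
  f=lambda q:((q-[235,140]+.5)*5-.5+[0,225]).round()
  b,tp=out; print(t,'bottom L/R',f(b[b[:,0].argmin()]),f(b[b[:,0].argmax()]),'lowest',f(b[b[:,1].argmax()]),'top',f(tp[tp[:,0].argmin()]),f(tp[tp[:,0].argmax()]))
"
```

```text
0 bottom L/R [252. 436.] [324. 434.] lowest [286. 454.] top [246. 274.] [322. 273.]
5 bottom L/R [258. 442.] [330. 438.] lowest [289. 457.] top [244. 273.] [319. 270.]
10 bottom L/R [263. 447.] [335. 441.] lowest [291. 459.] top [242. 273.] [317. 267.]
15 bottom L/R [269. 452.] [341. 443.] lowest [293. 461.] top [240. 274.] [314. 264.]
20 bottom L/R [274. 456.] [346. 443.] lowest [290. 461.] top [238. 274.] [312. 261.]
```

Request:
{"method": "step_arm", "body": {"steps": [[[0, 0, 0], [0, 0, 0]], [[0, 0, 0], [0, 0, 0]], [[0, 0, 0], [0, 1, 0]], [[0, 0, 0], [0, 1, 0]], [[0, 0, 0], [0, 1, 0]], [[0, 0, 0], [0, 1, 0]], [[0, 0, 0], [0, 1, 0]], [[0, 0, 0], [0, 0, 0]]], "grip_force": 60}}

```text
clock: 14.28
tool_pos: [0.4692, 0.0806, 0.0832]
eef_rot: [0.718, 0.694, 0.03, -0.031]
contact_force: [2.2, -5.9, 7.6]
opening: 0.447
finger_force: 60.0
```

Request:
{"method": "step_arm", "body": {"steps": [[[0, 0, 0], [0, 1, 0]], [[0, 0, 0], [0, 1, 0]], [[0, 0, 0], [0, 1, 0]], [[0, 0, 0], [0, 1, 0]], [[0, 0, 0], [0, 1, 0]], [[0, 0, 0], [0, 0, 0]]]}}

```text
clock: 15.02
tool_pos: [0.4693, 0.0811, 0.0834]
eef_rot: [0.716, 0.692, 0.062, -0.061]
contact_force: [1.8, -6.9, 9.3]
opening: 0.446
finger_force: 59.9
```

```bash
python3 -c "
from h import *
lane(.005,.083,2)
s=snap('scene','s5')['img'];a=load('s4')['img']
f=lambda s:cv2.resize(s[160:200,270:320],None,fx=7,fy=7,interpolation=cv2.INTER_CUBIC)
cv2.imwrite('pics/c5.png',np.hstack([f(a),f(s)])[:,:,::-1])"
```

```text
rack xy 0.005351229454452906 -0.0014004695600137174 F [ 1.8 -6.9  9.3] M [-1.71 -0.28 -0.06] yaw -1.932832015022624
2 [[[-0.02, -0.03, 0.01], [-0.05, -4.98, -0.07]], [[-0.02, -0.03, 0.02], [-0.05, -4.98, -0.07]]]
```

View pics/c5.png

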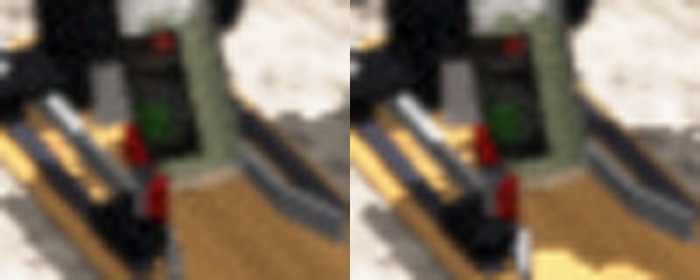

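Request:
{"method": "step_arm", "body": {"steps": [[[0, 0, -0.05], [0, 0, 0]], [[0, 0, 0], [0, 0, 0]], [[-0.06, 0, 0], [0, -2, 0]], [[-0.06, 0, 0], [0, -2, 0]], [[-0.06, 0, 0], [0, -2, 0]], [[-0.06, 0, 0], [0, -2, 0]], [[-0.06, 0, 0], [0, -2, 0]], [[-0.06, 0, 0], [0, 0, 0]], [[-0.06, 0, 0], [0, 0, 0]], [[-0.06, 0, 0], [0, 0, 0]], [[0, 0, 0], [0, 0, 0]]], "grip_force": 5}}

```text
clock: 16.45
tool_pos: [0.4687, 0.0775, 0.0828]
eef_rot: [0.718, 0.696, -0.001, -0.001]
contact_force: [2.2, 0.9, 1.6]
opening: 0.46
finger_force: 5.0
```

```bash
cat > tilt.py <<'E'
from h import *
import sys
# jar's label/body left vs right edge: fit tilt by matching a rendered silhouette edge on the bright side (greenish body vs background)
s=snap('scene',sys.argv[1]); im=s['img'].astype(int)
for v in range(168,190,2):
    row=im[v,270:320]; g=(row[:,1]-row[:,0]); # green minus red
    print(v,' '.join('%3d'%x for x in g))
E
python3 tilt.py s6; python3 -c "
from h import *
lane(.005,.083,2)
for f in('s4','s5','s6'):
  im=load(f)['img'].astype(int)[160:200,270:320]; m=(im[:,:,1]-im[:,:,0]>5); v,u=np.nonzero(m)
  e=[(y+160,u[v==y].min()+270,u[v==y].max()+270) for y in range(40) if (v==y).sum()>2]; print(f,e)"
```

```text
168  -2   4  -2   4   1   0   2   3   3  -3  -4   2  -4  -4  -2   3  -2   0   2  -4  -6 -11 -27 -29 -14   2   2   3   2  -1   3  -4 -12  -9  -7  -7  -6  -8  -7  -7  -5  -6  -8  -7  -4  -5  -6  -7  -6  -3
170   0   0  -1   0   2   2   1   3   0  -3  -5  -7   0  -3  -5  -6  -6  -3  -2  -4  -3  -6  -5  -6  -1  -2   3   1   5   2   3   4  -9 -13  -7  -6  -8 -11 -15 -10 -10  -9  -8  -7  -7  -7  -8  -7  -6  -8
172  -2   2  -5   3  -4  -2   1  -5  -4  -5  -3  -4   0  -7  -7  -7  -6  -5  -4  -1   0   0  -1  -4   0  -6   1   2   3   4   3  -1  -6 -19  -9  -7  -7  -8 -14 -12  -9 -12 -13  -9  -7  -8  -9 -12 -15 -16
174  -5  -4   0  -6  -3  -3  -1  -2  -3   0  -1   4  -5  -3  -5  -4  -7  -4  -2   2   5   1   1  -4   0  -2  -1   6   3   3   1   3   0  -5 -21 -23 -11  -8  -8  -6  -6  -7  -6  -4  -3  -3  -5  -8  -9 -14
176  -2  -2  -1 -15 -29 -26 -12  -3   0   1  -7 -16 -31 -23  -9  -8  -6  -8  -5   5  19  22  22  15   6  -1   0   2   3   2   3   0   1  -1   2  -6 -14 -19 -11  -7  -9 -13 -14  -9  -4  -1  -3 -10  -8  -9
178 -27  -7  -3  -2 -16 -29 -42 -36 -17  -6  -1  -4 -20 -34 -31 -32 -40 -55 -84 
[... 1406 characters left out ...]
nt64(289), np.int64(294)), (176, np.int64(289), np.int64(299)), (177, np.int64(290), np.int64(294)), (178, np.int64(291), np.int64(294)), (179, np.int64(291), np.int64(294))]
s5 [(174, np.int64(290), np.int64(299)), (175, np.int64(289), np.int64(294)), (176, np.int64(289), np.int64(301)), (177, np.int64(290), np.int64(294)), (178, np.int64(290), np.int64(294)), (179, np.int64(291), np.int64(294)), (180, np.int64(292), np.int64(301))]
s6 [(163, np.int64(282), np.int64(293)), (175, np.int64(290), np.int64(293)), (176, np.int64(290), np.int64(294)), (177, np.int64(290), np.int64(294)), (178, np.int64(291), np.int64(293)), (179, np.int64(291), np.int64(293)), (180, np.int64(291), np.int64(293))]
```

```bash
cat > tilt.py <<'E'
from h import *
import sys
def cen(im,w,box):
    u0,u1,v0,v1=box; W=np.clip(w(im[v0:v1,u0:u1].astype(float)),0,None); v,u=np.mgrid[v0:v1,u0:u1]; return np.array([(W*u).sum(),(W*v).sum()])/W.sum()
red=lambda a:a[:,:,0]-1.0*np.maximum(a[:,:,1],a[:,:,2])-8
grn=lambda a:a[:,:,1]-np.maximum(a[:,:,0],a[:,:,2])-5
def meas(s,P,f=''):
    im=s['img']; a,b=proj(s,[P+np.array([0,0,.05])])[0],0; u,v=a.astype(int)
    G=cen(im,grn,(u-6,u+8,v+2,v+20)); r0=(int(G[0])-3,int(G[0])+6,int(G[1])-15,int(G[1])-5); Rr=cen(im,red,r0)
    A=proj(s,[P,P+np.array([0,0,.1])]); d=A[1]-A[0]; d2=Rr-G
    print(f,'G',G.round(2),'R',Rr.round(2),'dot angle',np.degrees(np.arctan2(d2[0],-d2[1])).round(1),'vertical',np.degrees(np.arctan2(d[0],-d[1])).round(1))
if __name__=='__main__':
    meas(load('scene0'),np.array([.4325,-.195,0]),'0')
    for f in sys.argv[1:]: meas(load(f),np.array([.4688,.075,.006]),f)
E
python3 tilt.py s4 s5 s6
```

```text
0 G [331.68 237.26] R [335.72 228.23] dot angle 24.1 vertical 2.5
s4 G [292.   176.67] R [292.75 165.58] dot angle 3.9 vertical -1.3
s5 G [291.85 176.69] R [292.91 166.04] dot angle 5.7 vertical -1.3
s6 G [291.71 177.31] R [292.57 166.61] dot angle 4.5 vertical -1.3
```

Request:
{"method": "step_arm", "body": {"steps": [[[0, 0, 0], [0, 0, 0]], [[0, 0, 0], [0, 0, 0]], [[0, 0, 0], [0, 0, 0]], [[0, 0, 0], [0, 0, 0]], [[0, 0, 0], [0, 0, 0]]], "claw": 0.15}}

```text
clock: 17.12
tool_pos: [0.4683, 0.0776, 0.0827]
eef_rot: [0.718, 0.696, -0.001, -0.001]
contact_force: [0.2, -0.5, 0.6]
opening: 0.569
finger_force: 0.0
```

```bash
python3 -c "
from h import *
snap('scene','s7');snap('wrist','w7')
lane(-.01,.069,3)"; python3 tilt.py s7
```

```text
rack xy 0.0018144051518651464 -0.0007044515064614481 F [ 0.6 -0.2 -0.3] M [-0.06  0.08 -0.02] yaw -1.7960212990550113
3 [[[-0.39, 0.0, 0.46], [-0.07, -0.0, 0.0]], [[-0.39, 0.0, 0.46], [-0.07, -0.0, 0.0]], [[-0.39, 0.0, 0.46], [-0.07, -0.0, 0.0]]]
0 G [331.68 237.26] R [335.72 228.23] dot angle 24.1 vertical 2.5
s7 G [292.58 177.13] R [293.72 166.55] dot angle 6.2 vertical -1.3
```

```bash
cat > edge.py <<'E'
from h import *
import sys
def edge(f,v0,v1,u0,u1):
    # right silhouette of clear-green body: pixels where (g - r) > -3 end -> use saturation/bright-difference: max horizontal gradient of (r-g) and luminance
    im=cv2.GaussianBlur(load(f)['img'],(0,0),.7).astype(float); pts=[]
    for v in range(v0,v1):
        c=im[v,u0:u1]; d=np.linalg.norm(np.diff(c,axis=0),axis=1); i=d.argmax()
        w=d[max(0,i-2):i+3]; pts.append((v,round(u0+.5+(np.arange(max(0,i-2),i-2+len(w)+max(0,2-i))[:len(w)]*w).sum()/w.sum(),2)))
    p=np.array(pts); k=np.polyfit(p[:,0],p[:,1],1); r=abs(p[:,1]-np.polyval(k,p[:,0])); p=p[r<1.2]; k=np.polyfit(p[:,0],p[:,1],1)
    print(f,'slope deg',np.degrees(np.arctan(k[0])).round(1),[x[1] for x in pts])
edge('scene0',219,237,341,350)
for f in sys.argv[1:]: edge(f,163,182,298,307)
E
python3 edge.py s4 s5 s6 s7
python3 - <<'E'
from h import *
from edge import *
s=load('s7')
for P,n in((np.array([.468,.0776-0,.006]),'end'),):
    print(proj(s,[P+[0,0,h] for h in (0,.1)]))
E
```

```text
scene0 slope deg -0.8 [np.float64(344.1), np.float64(344.35), np.float64(344.65), np.float64(344.78), np.float64(344.77), np.float64(344.76), np.float64(344.81), np.float64(344.8), np.float64(344.67), np.float64(344.64), np.float64(344.78), np.float64(344.7), np.float64(344.57), np.float64(344.46), np.float64(344.5), np.float64(344.48), np.float64(344.21), np.float64(344.02)]
s4 slope deg -1.3 [np.float64(303.37), np.float64(302.56), np.float64(301.69), np.float64(301.44), np.float64(301.57), np.float64(301.73), np.float64(302.18), np.float64(302.51), np.float64(302.69), np.float64(302.95), np.float64(303.59), np.float64(304.28), np.float64(304.8), np.float64(304.89), np.float64(299.02), np.float64(298.98), np.float64(298.87), np.float64(298.87), np.float64(298.87)]
s5 slope deg 0.3 [np.float64(303.17), np.float64(302.18), np.float64(301.53), np.float64(301.38), np.float64(301.49), np.float64(301.64), np.float64(301.8), np.float64(302.26), np.float64(302.48), np.float64(302.73), np.float64(303.44), np.float64(304.1), np.float64(304.71), np.float64(305.08), np.float64(304.66), np.floa
[... 602 characters left out ...]
85), np.float64(303.23), np.float64(303.29), np.float64(303.35), np.float64(303.5), np.float64(303.86), np.float64(304.36), np.float64(304.83), np.float64(305.0), np.float64(298.92), np.float64(298.93), np.float64(298.83), np.float64(298.86), np.float64(298.88)]
scene0 slope deg -0.8 [np.float64(344.1), np.float64(344.35), np.float64(344.65), np.float64(344.78), np.float64(344.77), np.float64(344.76), np.float64(344.81), np.float64(344.8), np.float64(344.67), np.float64(344.64), np.float64(344.78), np.float64(344.7), np.float64(344.57), np.float64(344.46), np.float64(344.5), np.float64(344.48), np.float64(344.21), np.float64(344.02)]
[[292.6384312  182.72102963]
 [291.91556084 151.99807046]]
```

```bash
python3 - <<'E'
from h import *
s=load('s7')['img'];w=load('w7')['img'];t=snap('top','t7')['img']
f=lambda i,n:cv2.resize(i,n,interpolation=cv2.INTER_CUBIC)
o=np.zeros((600,800,3),'uint8')
o[:360,:400]=f(s[155:200,268:318],(400,360)); o[:300,400:]=f(w[120:390,140:500],(400,300)); o[300:,400:]=f(t[145:220,190:290],(400,300)); o[360:,:300]=f(load('scene0')['img'][200:248,312:372],(300,240))
cv2.imwrite('pics/c7.png',np.clip(o[:,:,::-1]*1.3,0,255).astype('uint8'))
E
```

```text
(no output)
```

View pics/c7.png

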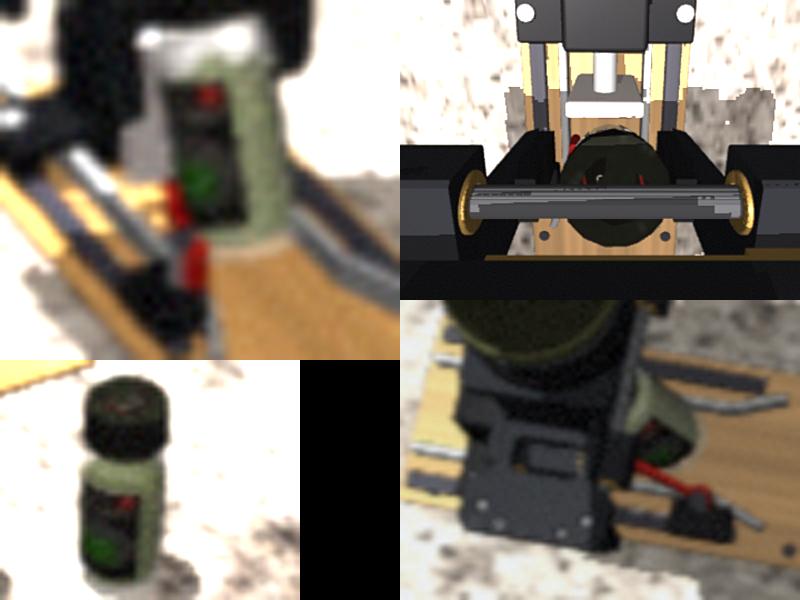

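The picture shows the jar free between the open fingers, with its foot at scene (300,186) and still leaning slightly forward. The flap is still against its side. I'll work out where the foot and cap are.

```bash
python3 - <<'E'
from h import *
p=np.load('rack.npy');c,d=np.cos(p[2]),np.sin(p[2]);M=np.array([[c,-d],[d,c]])
w=load('w7');s=load('s7')
for u,v in((335,298),): print('cap',((onplane(w,u,v,.111)[:2]-p[:2])@M).round(4))
w3=load('w2'); print('ref cap when gripped (w2)',onplane(w3,326,305,.105).round(4))
th=np.linspace(0,2*np.pi,180)
for x in(-.02,-.015,-.01,-.005,0.,.005):
    L=np.c_[x+.0205*np.cos(th),-.002+.0205*np.sin(th)]@M.T+p[:2]; q=proj(s,np.c_[L,np.full(180,.006)])
    print(x,'right',q[q[:,0].argmax()].round(1),'low',q[q[:,1].argmax()].round(1),'left',q[q[:,0].argmin()].round(1))
E
```

```text
cap [ 0.0041 -0.0049]
ref cap when gripped (w2) [ 0.4338 -0.1946  0.105 ]
-0.02 right [304.  186.2] low [296.6 190.3] left [289.5 186.4]
-0.015 right [303.2 185.4] low [295.8 189.5] left [288.7 185.5]
-0.01 right [302.4 184.5] low [294.9 188.6] left [287.9 184.6]
-0.005 right [301.5 183.7] low [294.1 187.7] left [287.1 183.8]
0.0 right [300.7 182.8] low [293.3 186.9] left [286.3 182.9]
0.005 right [299.9 182. ] low [292.5 186. ] left [285.5 182.1]
```

Request:
{"method": "step_arm", "body": {"steps": [[[0, 0.3, 0], [0, 0, 0]], [[-0.2, 0, 0.4], [0, -3, 0]], [[-0.2, 0, 0.4], [0, -3, 0]], [[-0.1, 0, 0.5], [0, -2, 0]], [[0, 0, 0], [0, 0, 0]]]}}

```text
clock: 17.9
tool_pos: [0.4714, 0.0726, 0.0696]
eef_rot: [0.716, 0.695, -0.051, 0.047]
contact_force: [0.2, 1.3, 0.1]
opening: 0.577
finger_force: 0.0
```

Request:
{"method": "step_arm", "body": {"steps": [[[0, 0, 0], [0, 0, 0]], [[0, 0, 0], [0, 0, 0]], [[0, 0, 0], [0, 0, 0]], [[0, 0, 0], [0, 0, 0]]], "claw": -1, "grip_force": 60}}

```text
clock: 18.4
tool_pos: [0.4713, 0.0715, 0.0702]
eef_rot: [0.716, 0.694, -0.051, 0.047]
contact_force: [-0.4, -0.8, 0.4]
opening: 0.452
finger_force: 60.0
```

```bash
python3 -c "
from h import *
lane(-.0,.07,8,-.003);snap('scene','s8')"; python3 edge.py s8|tail -1
```

```text
rack xy -0.004247859979895652 -0.003683944461396655 F [-0.4 -0.8  0.4] M [-0.03  0.21 -0.08] yaw -1.8310733196271682
8 [[[0.05, -0.01, -0.01], [-0.03, 1.0, -0.0]], [[0.05, -0.01, -0.0], [-0.03, 1.0, -0.0]], [[0.05, -0.01, -0.0], [-0.03, 1.0, -0.0]], [[0.05, -0.01, -0.0], [-0.03, 1.0, -0.0]], [[0.05, -0.01, -0.0], [-0.03, 1.0, -0.0]], [[0.05, -0.01, -0.0], [-0.03, 1.0, -0.0]], [[0.05, -0.01, 0.0], [-0.03, 1.0, -0.0]], [[0.05, -0.01, 0.0], [-0.03, 1.0, -0.0]]]
s8 slope deg -23.2 [np.float64(305.05), np.float64(305.08), np.float64(305.01), np.float64(304.95), np.float64(304.99), np.float64(305.17), np.float64(304.53), np.float64(303.65), np.float64(303.4), np.float64(303.57), np.float64(304.07), np.float64(304.6), np.float64(305.03), np.float64(298.99), np.float64(298.97), np.float64(298.91), np.float64(298.87), np.float64(298.89), np.float64(298.86)]
```

Request:
{"method": "step_arm", "body": {"steps": [[[0, 0, 0], [0, 1, 0]], [[0, 0, 0], [0, 1, 0]], [[0, 0, 0], [0, 1, 0]], [[0, 0, 0], [0, 1, 0]], [[0, 0, 0], [0, 1, 0]], [[0, 0, 0], [0, 1, 0]], [[0, 0, 0], [0, 1, 0]], [[0, 0, 0], [0, 1, 0]], [[0, 0, 0], [0, 0, 0]]]}}

```text
clock: 19.58
tool_pos: [0.4713, 0.0707, 0.07]
eef_rot: [0.719, 0.695, -0.001, -0.001]
contact_force: [-0.3, -6.1, 3.6]
opening: 0.452
finger_force: 60.0
```

```bash
python3 -c "
from h import *
lane(-.0,.07,8,-.003);snap('scene','s9')"; python3 edge.py s9|tail -1; python3 tilt.py s8 s9
```

```text
rack xy -0.0050455230483115844 -0.0036714842761496934 F [-0.3 -6.1  3.6] M [-1.41  0.38 -0.06] yaw -1.908055805842468
8 [[[0.06, -0.01, 0.0], [-0.03, 0.0, -0.01]], [[0.06, -0.01, 0.0], [-0.03, 0.0, -0.01]], [[0.06, -0.01, 0.0], [-0.03, 0.0, -0.01]], [[0.06, -0.01, 0.0], [-0.03, 0.0, -0.01]], [[0.06, -0.01, 0.0], [-0.03, 0.0, -0.01]], [[0.06, -0.01, 0.0], [-0.03, 0.0, -0.01]], [[0.06, -0.01, 0.0], [-0.03, 0.0, -0.01]], [[0.06, -0.01, 0.0], [-0.03, 0.0, -0.01]]]
s9 slope deg -20.0 [np.float64(301.88), np.float64(304.97), np.float64(305.05), np.float64(305.05), np.float64(305.07), np.float64(305.16), np.float64(304.56), np.float64(303.5), np.float64(303.24), np.float64(303.27), np.float64(303.58), np.float64(304.13), np.float64(304.48), np.float64(304.76), np.float64(299.18), np.float64(299.09), np.float64(299.02), np.float64(298.93), np.float64(298.88)]
0 G [331.68 237.26] R [335.72 228.23] dot angle 24.1 vertical 2.5
s8 G [292.48 177.19] R [293.78 166.57] dot angle 7.0 vertical -1.3
s9 G [292.21 177.67] R [294.08 167.68] dot angle 10.6 vertical -1.3
```

Request:
{"method": "step_arm", "body": {"steps": [[[0.1, 0, 0], [0, 0, 0]], [[0.1, 0, 0], [0, 0, 0]], [[0.1, 0, 0], [0, 0, 0]], [[0, 0, 0], [0, 0, 0]], [[0, 0, 0], [0, 0, 0]]]}}

```text
clock: 20.25
tool_pos: [0.4714, 0.074, 0.07]
eef_rot: [0.718, 0.696, -0.002, -0.001]
contact_force: [-1.4, -5.4, 3.3]
opening: 0.449
finger_force: 60.0
```

Request:
{"method": "step_arm", "body": {"steps": [[[0.1, 0, 0], [0, 0, 0]], [[0.1, 0, 0], [0, 0, 0]], [[0.1, 0, 0], [0, 0, 0]], [[0, 0, 0], [0, 0, 0]], [[0, 0, 0], [0, 0, 0]]]}}

```text
clock: 20.88
tool_pos: [0.4715, 0.0772, 0.07]
eef_rot: [0.718, 0.696, -0.002, -0.001]
contact_force: [-0.8, -4.7, 2.2]
opening: 0.452
finger_force: 60.0
```

```bash
python3 -c "
from h import *
lane(-.0,.07,8,-.003);snap('scene','s10')"; python3 tilt.py s10|tail -1;python3 edge.py s10|tail -1
```

```text
rack xy 0.0014676730696124812 -0.0036914926933853238 F [-0.8 -4.7  2.2] M [-1.28  0.31 -0.02] yaw -1.830359402674343
8 [[[-0.02, -0.01, 0.0], [-0.03, 0.01, -0.0]], [[-0.02, -0.01, 0.0], [-0.03, 0.01, -0.0]], [[-0.02, -0.01, 0.0], [-0.03, 0.01, -0.0]], [[-0.02, -0.01, 0.0], [-0.03, 0.01, -0.0]], [[-0.02, -0.01, 0.0], [-0.03, 0.01, -0.0]], [[-0.02, -0.01, 0.0], [-0.03, 0.01, -0.0]], [[-0.02, -0.01, 0.0], [-0.03, 0.01, -0.0]], [[-0.02, -0.01, 0.0], [-0.03, 0.01, -0.0]]]
s10 G [291.29 176.34] R [292.89 166.57] dot angle 9.3 vertical -1.3
s10 slope deg -1.6 [np.float64(305.04), np.float64(305.06), np.float64(305.06), np.float64(304.99), np.float64(304.78), np.float64(304.01), np.float64(302.55), np.float64(302.37), np.float64(302.49), np.float64(302.75), np.float64(303.39), np.float64(304.09), np.float64(304.72), np.float64(305.2), np.float64(304.35), np.float64(304.0), np.float64(304.32), np.float64(304.84), np.float64(304.63)]
```

Request:
{"method": "step_arm", "body": {"steps": [[[0.1, 0, 0], [0, 0, 0]], [[0.1, 0, 0], [0, 0, 0]], [[0, 0, 0], [0, 0, 0]], [[0, 0, 0], [0, 0, 0]]]}}

```text
clock: 21.42
tool_pos: [0.4715, 0.0784, 0.07]
eef_rot: [0.719, 0.695, -0.002, -0.001]
contact_force: [-0.5, -6.7, 2.6]
opening: 0.45
finger_force: 60.0
```

Request:
{"method": "step_arm", "body": {"steps": [[[0.1, 0, 0], [0, 0, 0]], [[0.1, 0, 0], [0, 0, 0]], [[0, 0, 0], [0, 0, 0]], [[0, 0, 0], [0, 0, 0]]]}}

```text
clock: 21.92
tool_pos: [0.4715, 0.0794, 0.07]
eef_rot: [0.719, 0.695, -0.002, -0.0]
contact_force: [-0.5, -8.7, 2.7]
opening: 0.454
finger_force: 60.0
```

```bash
python3 -c "
from h import *
lane(-.0,.07,8,-.003);snap('scene','s11')"; python3 tilt.py s11|tail -1
```

```text
rack xy 0.0036894313161175557 -0.003678085103977395 F [-0.5 -8.7  2.7] M [-2.07  0.29 -0.  ] yaw -1.9421430816185903
8 [[[-0.05, -0.01, 0.0], [-0.03, 0.02, -0.02]], [[-0.05, -0.01, 0.0], [-0.03, 0.02, -0.02]], [[-0.05, -0.01, 0.0], [-0.03, 0.02, -0.02]], [[-0.05, -0.01, 0.0], [-0.03, 0.02, -0.02]], [[-0.05, -0.01, 0.0], [-0.03, 0.02, -0.02]], [[-0.05, -0.01, 0.0], [-0.03, 0.02, -0.02]], [[-0.05, -0.01, 0.0], [-0.03, 0.02, -0.02]], [[-0.05, -0.01, 0.0], [-0.03, 0.02, -0.02]]]
s11 G [291.   175.79] R [292.52 166.19] dot angle 9.0 vertical -1.3
```

Request:
{"method": "step_arm", "body": {"steps": [[[0.1, 0, 0], [0, 0, 0]], [[0.1, 0, 0], [0, 0, 0]], [[0, 0, 0], [0, 0, 0]], [[0, 0, 0], [0, 0, 0]]]}}

```text
clock: 22.48
tool_pos: [0.4716, 0.0804, 0.07]
eef_rot: [0.719, 0.695, -0.003, 0.0]
contact_force: [-1.0, -10.1, 2.5]
opening: 0.453
finger_force: 60.0
```

Request:
{"method": "step_arm", "body": {"steps": [[[0.1, 0, 0], [0, 0, 0]], [[0.1, 0, 0], [0, 0, 0]], [[0, 0, 0], [0, 0, 0]], [[0, 0, 0], [0, 0, 0]]]}}

```text
clock: 22.98
tool_pos: [0.4716, 0.0814, 0.07]
eef_rot: [0.72, 0.694, -0.003, 0.001]
contact_force: [-1.6, -13.5, 2.1]
opening: 0.454
finger_force: 60.0
```

```bash
python3 -c "
from h import *
lane(-.0,.07,8,-.003);s=snap('scene','s12')"; python3 tilt.py s12|tail -1;
```

```text
rack xy 0.005682856748792838 -0.0037250228134596045 F [ -1.6 -13.5   2.1] M [-2.8   0.19  0.06] yaw -2.0661320333683375
8 [[[-0.07, -0.01, 0.0], [-0.02, 0.04, -0.03]], [[-0.07, -0.01, 0.0], [-0.02, 0.04, -0.03]], [[-0.07, -0.01, 0.0], [-0.02, 0.04, -0.03]], [[-0.07, -0.01, 0.0], [-0.02, 0.04, -0.03]], [[-0.07, -0.01, 0.0], [-0.02, 0.04, -0.03]], [[-0.07, -0.01, 0.0], [-0.02, 0.04, -0.03]], [[-0.07, -0.01, 0.0], [-0.02, 0.04, -0.03]], [[-0.07, -0.01, 0.0], [-0.02, 0.04, -0.03]]]
s12 G [290.92 175.57] R [292.3  165.88] dot angle 8.1 vertical -1.3
```

Request:
{"method": "step_arm", "body": {"steps": [[[0, 0, 0], [0, 1, 0]], [[0, 0, 0], [0, 1, 0]], [[0, 0, 0], [0, 1, 0]], [[0, 0, 0], [0, 1, 0]], [[0, 0, 0], [0, 1, 0]], [[0, 0, 0], [0, 0, 0]], [[0, 0, 0], [0, 0, 0]]]}}

```text
clock: 23.9
tool_pos: [0.4717, 0.0819, 0.0696]
eef_rot: [0.719, 0.694, 0.028, -0.03]
contact_force: [-0.9, -11.6, -0.9]
opening: 0.453
finger_force: 60.0
```

```bash
python3 -c "
from h import *
lane(-.0,.07,8,-.003);s=snap('scene','s13')"; python3 tilt.py s13|tail -1;
```

```text
rack xy 0.00622687615725292 -0.003755162885774296 F [ -0.9 -11.6  -0.9] M [-2.51  0.19 -0.05] yaw -2.0633197343669107
8 [[[-0.08, -0.01, -0.01], [-0.03, -0.59, -0.03]], [[-0.08, -0.01, -0.01], [-0.03, -0.59, -0.03]], [[-0.08, -0.01, -0.01], [-0.03, -0.59, -0.03]], [[-0.08, -0.01, -0.01], [-0.03, -0.59, -0.03]], [[-0.08, -0.01, -0.01], [-0.03, -0.59, -0.03]], [[-0.08, -0.01, -0.01], [-0.03, -0.59, -0.03]], [[-0.08, -0.01, -0.01], [-0.03, -0.59, -0.03]], [[-0.08, -0.01, -0.01], [-0.03, -0.59, -0.03]]]
s13 G [290.06 175.11] R [292.26 166.46] dot angle 14.2 vertical -1.3
```

Request:
{"method": "step_arm", "body": {"steps": [[[0, 0, 0], [0, 1, 0]], [[0, 0, 0], [0, 1, 0]], [[0, 0, 0], [0, 1, 0]], [[0, 0, 0], [0, 1, 0]], [[0, 0, 0], [0, 0, 0]], [[0, 0, 0], [0, 0, 0]]]}}

```text
clock: 24.7
tool_pos: [0.4717, 0.0824, 0.0691]
eef_rot: [0.718, 0.692, 0.054, -0.055]
contact_force: [-0.8, -10.2, -4.4]
opening: 0.45
finger_force: 60.0
```

```bash
python3 -c "
from h import *
lane(-.0,.07,8,-.003);s=snap('scene','s14')"; python3 tilt.py s14|tail -1; python3 -c "
from h import *
# red flap pixels, upper image
for f in('s4','s7','s12','s13','s14'):
  a=load(f)['img'].astype(int)[170:195,284:300]; m=(a[:,:,0]-np.maximum(a[:,:,1],a[:,:,2])>45); v,u=np.nonzero(m); print(f,m.sum(),u.mean()+284,v.mean()+170, u.min()+284,u.max()+284,v.min()+170,v.max()+170)"
```

```text
rack xy 0.00674219730498344 -0.003763214053732153 F [ -0.8 -10.2  -4.4] M [-2.41  0.27 -0.01] yaw -2.0398247429009984
8 [[[-0.08, -0.01, -0.02], [-0.03, -1.1, -0.03]], [[-0.08, -0.01, -0.02], [-0.03, -1.1, -0.03]], [[-0.08, -0.01, -0.02], [-0.03, -1.1, -0.03]], [[-0.08, -0.01, -0.02], [-0.03, -1.1, -0.03]], [[-0.08, -0.01, -0.02], [-0.03, -1.1, -0.03]], [[-0.08, -0.01, -0.02], [-0.03, -1.1, -0.03]], [[-0.08, -0.01, -0.01], [-0.03, -1.1, -0.03]], [[-0.08, -0.01, -0.01], [-0.03, -1.1, -0.03]]]
s14 G [289.24 175.15] R [292.21 166.96] dot angle 19.9 vertical -1.3
s4 36 290.3611111111111 184.16666666666666 287 294 178 190
s7 33 290.8181818181818 184.33333333333334 288 294 178 190
s12 32 290.75 184.3125 288 294 178 190
s13 33 291.5151515151515 184.75757575757575 289 294 178 190
s14 37 291.8918918918919 184.3783783783784 290 294 178 190
```

Request:
{"method": "step_arm", "body": {"steps": [[[0, 0, 0.05], [0, 0, 0]], [[0.1, 0, 0.02], [0, 0, 0]], [[0.1, 0, 0.02], [0, 0, 0]], [[0, 0, 0], [0, 0, 0]], [[0, 0, 0], [0, 0, 0]]]}}

```text
clock: 25.38
tool_pos: [0.4717, 0.0837, 0.069]
eef_rot: [0.718, 0.692, 0.053, -0.054]
contact_force: [-2.0, -13.4, 2.3]
opening: 0.454
finger_force: 60.0
```

```bash
cat > chk.py <<'E'
from h import *
import sys
f=sys.argv[1]; lane(0,.07,1,-.003); snap('scene',f)
a=load(f)['img'].astype(int)[170:195,284:304]; m=(a[:,:,0]-np.maximum(a[:,:,1],a[:,:,2])>45); v,u=np.nonzero(m); print(f,m.sum(),u.mean()+284,v.mean()+170, u.min()+284,u.max()+284)
import tilt; tilt.meas(load(f),np.array([.4688,.075,.006]))
E
python3 chk.py s15
```

```text
rack xy 0.007997895653987428 -0.003719061050391195 F [ -2.  -13.4   2.3] M [-2.61  0.4  -0.01] yaw -2.0894950182101675
1 [[[-0.78, -0.07, -0.22], [-0.21, -8.71, -0.31]]]
s15 40 293.075 184.55 291 295
 G [289.24 175.89] R [291.8  166.81] dot angle 15.8 vertical -1.3
```

```bash
python3 - <<'E'
from h import *
for f in('scene0','s3','s4','s13','s14','s15'):
  a=load(f)['img'].astype(int)[165:200,275:315]; m=(a[:,:,0]-np.maximum(a[:,:,1],a[:,:,2])>45); v,u=np.nonzero(m); print(f,m.sum(),[(int(y)+165,int(u[v==y].min())+275,int(u[v==y].max())+275) for y in np.unique(v)])
p=np.load('rack.npy');c,d=np.cos(p[2]),np.sin(p[2]);M=np.array([[c,-d],[d,c]]);s=load('s4')
L=np.array([[-.021,.0036],[-.051,.032]])@M.T+p[:2]; print([proj(s,np.r_[l,z]).round(1).tolist() for l in L for z in(.021,.037)])
E
```

```text
scene0 79 [(176, 295, 295), (177, 294, 296), (178, 293, 296), (179, 276, 296), (180, 277, 296), (181, 278, 296), (182, 292, 296), (183, 291, 295), (184, 292, 295), (185, 292, 295), (186, 291, 295), (187, 277, 298), (188, 291, 298), (189, 291, 297), (190, 291, 294), (191, 281, 281), (196, 285, 285), (198, 287, 287)]
s3 80 [(173, 309, 309), (176, 295, 295), (177, 294, 296), (178, 293, 296), (179, 276, 296), (180, 277, 296), (181, 278, 296), (182, 292, 296), (183, 291, 295), (184, 292, 295), (185, 292, 295), (186, 291, 295), (187, 291, 298), (188, 291, 298), (189, 291, 297), (190, 280, 293), (192, 279, 282), (197, 286, 286), (198, 287, 287), (199, 288, 307)]
s4 45 [(165, 292, 293), (166, 292, 293), (178, 287, 289), (179, 276, 289), (180, 277, 289), (181, 278, 290), (182, 287, 290), (185, 292, 293), (186, 291, 293), (187, 291, 293), (188, 291, 294), (189, 291, 294), (190, 291, 293), (197, 297, 297)]
s13 44 [(166, 292, 293), (178, 289, 290), (179, 276, 290), (180, 277, 290), (181, 278, 291), (182, 290, 291), (184, 292, 293), (185, 292, 294), (186, 291, 294), (187, 291, 294), (188, 291, 293), (189, 291, 293), (190, 291, 293), (194, 306, 306), (195, 304, 305), (196, 307, 307), (197, 305, 305)]
s14 49 [(178, 290, 292), (179, 276, 292), (180, 277, 292), (181, 278, 292), (182, 291, 292), (183, 291, 291), (184, 293, 293), (185, 292, 294), (186, 291, 294), (187, 275, 294), (188, 291, 293), (189, 291, 294), (190, 291, 293), (196, 305, 309), (199, 286, 314)]
s15 51 [(178, 294, 295), (179, 276, 295), (180, 277, 295), (181, 278, 295), (182, 293, 295), (183, 292, 294), (184, 292, 294), (185, 292, 294), (186, 291, 294), (187, 291, 293), (188, 291, 294), (189, 291, 294), (190, 291, 293), (195, 308, 308), (196, 306, 309), (199, 287, 288)]
[[[295.1, 182.5]], [[295.0, 177.7]], [[290.9, 190.5]], [[290.8, 185.7]]]
```

Request:
{"method": "step_arm", "body": {"steps": [[[0.05, 0, 0], [0, 1, 0]], [[0.1, 0, 0.02], [0, 1, 0]], [[0, 0, 0], [0, 0, 0]], [[0, 0, 0], [0, 0, 0]]]}}

```text
clock: 25.92
tool_pos: [0.4717, 0.084, 0.0685]
eef_rot: [0.717, 0.69, 0.065, -0.066]
contact_force: [-1.5, -15.6, -1.3]
opening: 0.448
finger_force: 60.0
```

```bash
cat >> chk.py <<'E'
print([(int(y)+170,int(u[v==y].min())+284,int(u[v==y].max())+284) for y in np.unique(v)][:7])
E
python3 chk.py s16
```

```text
rack xy 0.008310326789877401 -0.0037414514474959186 F [ -1.5 -15.6  -1.3] M [-3.26  0.34  0.01] yaw -2.178572167690182
1 [[[-0.79, -0.07, -0.3], [-0.21, -10.63, -0.4]]]
s16 40 293.075 184.525 291 295
 G [289.12 175.81] R [291.74 167.08] dot angle 16.7 vertical -1.3
[(178, 294, 295), (179, 294, 295), (180, 293, 295), (181, 293, 295), (182, 293, 295), (183, 292, 294), (184, 292, 294)]
```

```bash
python3 - <<'E'
from h import *
for f in('s3','s14','s15','s16'):
  a=load(f)['img'].astype(int)[175:186,289:299]; print(f); print('\n'.join(' '.join('%3d/%3d'%(x[0],x[1]) for x in r) for r in a[0:9:2]))
E
```

```text
s3
114/109 115/107 123/114 136/120 146/125 164/142 141/125 103/ 93  97/ 94 193/190
118/ 92 130/ 99 156/119 220/177 238/201 244/197 239/172 206/145 124/102  75/ 69
146/108 141/100 138/ 99 147/103 165/ 85 220/ 46 183/ 30 146/ 88 170/128 165/127
174/134 182/140 191/143 232/169 240/117 188/ 33 124/ 52 217/169 244/212 247/217
211/175 190/156 206/154 231/104 188/ 29 113/ 29 167/103 234/190 247/221 248/226
s14
 30/ 47  24/ 45  29/ 44  35/ 37  31/ 33  32/ 35  62/ 63  76/ 78  70/ 73  61/ 64
 32/ 44  59/ 34  70/ 30  52/ 33  32/ 30  29/ 28  55/ 58  72/ 73  70/ 74  66/ 67
 32/ 16  98/ 12 125/ 10  84/ 20  29/ 15  22/ 22  49/ 50  66/ 69  67/ 71  66/ 71
 59/ 52  80/ 24 128/ 14  95/ 23  37/ 23  34/ 34  52/ 53  71/ 73  69/ 74  72/ 74
 99/ 87  70/ 55  88/ 42  96/ 65  91/ 79  93/ 85  92/ 88 100/ 89 111/ 97 122/106
s15
 21/ 46  28/ 47  28/ 37  27/ 26  32/ 33  38/ 39  63/ 65  72/ 74  68/ 69  65/ 67
 22/ 42  22/ 39  24/ 34  25/ 27  32/ 30  54/ 23  74/ 42  78/ 63  68/ 71  63/ 67
 18/ 22  21/ 23  21/ 21  20/ 16  49/ 18 104/  3 110/ 22  79/ 56  70/ 72  65/ 70
 56/ 51  37/ 36  32/ 33  46/ 21 107/ 16 101/  8  79/ 18  74/ 54  70/ 72  74/ 73
104/ 92  79/ 72  86/ 76 113/ 47 101/ 16  75/ 13  91/ 51 107/ 84 123/101 132/110
s16
 23/ 45  26/ 43  27/ 40  29/ 30  28/ 27  48/ 49  61/ 65  67/ 69  69/ 71  63/ 67
 25/ 45  21/ 37  28/ 37  30/ 29  30/ 26  54/ 29  78/ 46  76/ 63  68/ 70  65/ 68
 20/ 27  20/ 21  22/ 22  20/ 15  44/ 12 106/ 13 107/ 19  76/ 51  71/ 71  62/ 69
 50/ 49  39/ 38  29/ 28  42/ 20 105/ 12 103/ 10  80/ 14  71/ 50  73/ 73  83/ 74
 98/ 89  71/ 68  72/ 62 107/ 41  97/ 11  78/ 19  91/ 47 104/ 79 122/100 131/106
```

The flap's red edge is back at its free position (u≈294–295, as in the first picture) and the push is 15.6 N, so the gate is shut behind the jar. I'll settle it down and back onto the gate, then let go.

Request:
{"method": "step_arm", "body": {"steps": [[[0, 0, 0.05], [0, 0, 0]], [[-0.1, 0, 0], [0, 0, 0]], [[-0.1, 0, 0], [0, 0, 0]], [[-0.1, 0, 0], [0, 0, 0]], [[0, 0, 0], [0, 0, 0]], [[0, 0, 0], [0, 0, 0]]]}}

```text
clock: 26.72
tool_pos: [0.4717, 0.0833, 0.0683]
eef_rot: [0.717, 0.691, 0.066, -0.067]
contact_force: [-1.8, -11.4, 6.9]
opening: 0.454
finger_force: 60.0
```

```bash
python3 chk.py s17
```

```text
rack xy 0.007553639502807678 -0.003730359110737927 F [ -1.8 -11.4   6.9] M [-2.17  0.53  0.08] yaw -2.038392562709439
1 [[[-0.71, -0.07, -0.31], [-0.19, -10.78, -0.26]]]
s17 40 293.075 184.525 291 295
 G [289.14 175.83] R [291.92 167.34] dot angle 18.2 vertical -1.3
[(178, 294, 295), (179, 294, 295), (180, 293, 295), (181, 293, 295), (182, 293, 295), (183, 292, 294), (184, 292, 294)]
```

Request:
{"method": "step_arm", "body": {"steps": [[[-0.1, 0, 0], [0, 0, 0]], [[-0.1, 0, 0], [0, 0, 0]], [[-0.1, 0, 0], [0, 0, 0]], [[0, 0, 0], [0, 0, 0]], [[0, 0, 0], [0, 0, 0]]]}}

```text
clock: 27.4
tool_pos: [0.4717, 0.0822, 0.0681]
eef_rot: [0.716, 0.692, 0.067, -0.067]
contact_force: [-2.8, -8.3, 6.8]
opening: 0.455
finger_force: 60.0
```

```bash
python3 chk.py s18
```

```text
rack xy 0.006500374672427572 -0.0037086840171093693 F [-2.8 -8.3  6.8] M [-1.33  0.57  0.05] yaw -1.9024167850305778
1 [[[-0.6, -0.07, -0.31], [-0.19, -10.91, -0.12]]]
s18 39 293.05128205128204 184.4102564102564 291 295
 G [289.14 176.25] R [292.28 167.6 ] dot angle 20.0 vertical -1.3
[(178, 294, 295), (179, 294, 295), (180, 293, 295), (181, 293, 295), (182, 293, 295), (183, 292, 294), (184, 292, 294)]
```

Request:
{"method": "step_arm", "body": {"steps": [[[-0.1, 0, 0], [0, 0, 0]], [[-0.1, 0, 0], [0, 0, 0]], [[0, 0, 0], [0, 0, 0]], [[0, 0, 0], [0, 0, 0]]]}}

```text
clock: 27.95
tool_pos: [0.4717, 0.0818, 0.068]
eef_rot: [0.715, 0.693, 0.068, -0.068]
contact_force: [-1.2, -5.4, 7.7]
opening: 0.448
finger_force: 60.0
```

```bash
python3 chk.py s19
```

```text
rack xy 0.006053599457570094 -0.00371890190046342 F [-1.2 -5.4  7.7] M [-0.55  0.54  0.06] yaw -1.795253028661372
1 [[[-0.56, -0.07, -0.31], [-0.19, -11.02, -0.01]]]
s19 39 293.05128205128204 184.4102564102564 291 295
 G [289.35 176.16] R [292.28 167.7 ] dot angle 19.1 vertical -1.3
[(178, 294, 295), (179, 294, 295), (180, 293, 295), (181, 293, 295), (182, 293, 295), (183, 292, 294), (184, 292, 294)]
```

Request:
{"method": "step_arm", "body": {"steps": [[[0, 0, -0.08], [0, 0, 0]], [[0, 0, 0], [0, 0, 0]], [[0, 0, 0], [0, 0, 0]], [[0, 0, 0], [0, 0, 0]]], "grip_force": 8}}

```text
clock: 28.5
tool_pos: [0.4716, 0.081, 0.068]
eef_rot: [0.715, 0.692, 0.067, -0.068]
contact_force: [-1.3, -4.9, -0.7]
opening: 0.46
finger_force: 8.0
```

Request:
{"method": "step_arm", "body": {"steps": [[[0, 0, 0], [0, 0, 0]], [[0, 0, 0], [0, 0, 0]], [[0, 0, 0], [0, 0, 0]], [[0, 0, 0], [0, 0, 0]]], "claw": 0.15}}

```text
clock: 29.0
tool_pos: [0.4718, 0.0819, 0.0683]
eef_rot: [0.715, 0.693, 0.068, -0.068]
contact_force: [-0.1, 0.9, -0.6]
opening: 0.573
finger_force: 0.0
```

```bash
python3 chk.py s20;  python3 -c "
from h import *
snap('wrist','w20')"
```

```text
rack xy 0.0061925275800670245 -0.003906315632145608 F [-0.1  0.9 -0.6] M [-0.25  0.01 -0.03] yaw -1.7687448675426414
1 [[[-0.58, -0.09, -0.28], [-0.18, -11.03, 0.01]]]
s20 41 293.0487804878049 184.4390243902439 291 295
 G [289.66 176.57] R [292.54 167.93] dot angle 18.4 vertical -1.3
[(178, 294, 295), (179, 294, 295), (180, 293, 295), (181, 293, 295), (182, 292, 295), (183, 292, 294), (184, 292, 294)]
```

Request:
{"method": "step_arm", "body": {"steps": [[[0, 0, 0], [0, 0, 0]], [[0, 0, 0], [0, 0, 0]], [[0, 0, 0], [0, 0, 0]], [[0.2, 0, -1], [0, 0, 0]], [[0.4, 0, -2], [0, 0, 0]], [[0.4, 0, -2], [0, 0, 0]], [[0.5, 0, -2.5], [0, 0, 0]], [[0.8, 0, -4], [0, 0, 0]], [[0.8, 0, -4], [0, 0, 0]], [[0, 0, 0], [0, 0, 0]]], "claw": 0.5}}

```text
clock: 30.35
tool_pos: [0.4738, 0.0826, 0.2295]
eef_rot: [0.715, 0.693, 0.07, -0.066]
contact_force: [0.4, -0.0, 0.1]
opening: 0.748
finger_force: 0.0
```

```bash
python3 chk.py s21; python3 edge.py s20 s21|tail -2; python3 - <<'E'
from h import *
import cv2
# cap in scene: dark blob; salt moved?
a=load('scene0')['img'].astype(int);b=load('s21')['img'].astype(int)
u,v=proj(load('scene0'),[.41,-.328,.045])[0].astype(int); D=abs(a-b).sum(2); print('salt diff',D[v-25:v+25,u-15:u+15].mean())
s=load('s21'); g=s['img'].max(2)[135:178,275:312]; print('\n'.join(' '.join('%3d'%x for x in r[::2]) for r in g[::3]))
w=snap('wrist','w21'); p=np.load('rack.npy');c,d=np.cos(p[2]),np.sin(p[2]); m=np.array([[c,-d],[d,c]])
g=w['img'].max(2); e=proj(w,np.r_[p[:2]+m@[.004,-.003],.111])[0].astype(int); print(e)
E
```

```text
rack xy 0.00699716895406841 -0.005854326521593288 F [ 0.4 -0.   0.1] M [-0.26  0.1  -0.04] yaw -1.791034530874807
1 [[[-3.74, -0.34, 15.52], [0.18, -11.05, 0.03]]]
s21 42 293.07142857142856 184.54761904761904 291 295
 G [289.36 176.41] R [292.58 167.98] dot angle 20.9 vertical -1.3
[(178, 294, 295), (179, 294, 295), (180, 293, 295), (181, 293, 295), (182, 292, 295), (183, 292, 294), (184, 292, 294)]
s20 slope deg 6.2 [np.float64(305.31), np.float64(305.26), np.float64(305.16), np.float64(305.07), np.float64(304.99), np.float64(300.54), np.float64(300.75), np.float64(301.04), np.float64(301.71), np.float64(302.39), np.float64(303.31), np.float64(304.15), np.float64(304.78), np.float64(305.04), np.float64(300.99), np.float64(300.96), np.float64(304.29), np.float64(304.87), np.float64(303.9)]
s21 slope deg 9.5 [np.float64(300.64), np.float64(300.7), np.float64(300.65), np.float64(300.62), np.float64(300.58), np.float64(300.59), np.float64(300.74), np.float64(301.07), np.float64(301.71), np.float64(302.38), np.float64(303.31), np.float64(304.15), np.float64(304.72), np.float64(305.01), n
[... 577 characters left out ...]
42 239
242 228 182 101  53  35  20   6  20  23  29  22  16 208 235 235 231 227 235
 56  32  34  31  32  34  19  18  15  10  14  18   7 205 240 240 234 237 231
 50  17  22  29 148 229 129  31  22  10  17  29  90 209 228 234 235 239 234
 58  12   3  18  96 113 109 119 113 105  98  86  99 218 243 242 244 237 244
 85  13  14  14  96 114  45  76  81  86  85  82  68 212 244 246 247 246 241
 33  18   9  18  92 108  42  20  39  65  52  72  61 220 245 243 245 246 244
 30  26  18  14  87 110  40  23  24  15  47  69  61 125 220 243 224 226 236
 59 178  93  10  87 108  47  39  36  26  49  70  59  77  99 215 241 243 240
125  99 160 224 168 145  64  49  36  28  70  67  59 120 109  93 165 240 239
[322 230]
```

The jar's right edge is now vertical (u≈300.6), the flap is shut and the arm is clear of everything.

```bash
python3 -c "
from plant import finish_job
print(finish_job())"
```

```text
the job is handed in; nothing more can be done
None
```

The black-capped jar went through the red gate and stands upright, held against the shut gate by the end plate. The largest push I read was about 16 N, the salt shaker was left alone, and the job was handed in at about 30 s. On the first push the jar tilted in the grip, so I let go and regripped it lower inside the gate to finish.

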